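Load the impression-room cassette for the steriliser

ROBOT

A 6-joint arm with a two-finger parallel gripper is mounted at the origin on the work surface. World frame = base frame: x ahead of the robot, y to its left, z up, the work surface at z = 0. Lengths are in mm, angles in rad, forces in N, time in s.
With the tool pointing down it reaches from about 300 to 850 mm from the base axis. Payload 5.4 kg.
Tool frame: the origin (TCP) lies at the centre of the arm's flange, where the gripper is bolted on; the fingertips stand tcp_to_tips ahead of it and the grasp point (between the pads) lies 155 mm ahead of it (tcp_to_tips is the distance from the TCP to the fingertips, in mm); z points along the fingers, y is the line along which they close (so a half turn about z gives the same grasp; the last joint's range is limited). The gripper opens to 85 mm and grips with 20 to 120 N. Pads are 22 mm wide; open, the fingers measure 114 mm over their backs; the gripper's body (76 mm by 85 mm) begins 54 mm behind the grasp point. The pads swing forward as they close: fully open they stand 13 mm farther back than shut.
Start: joints at [-0.21, 0.158, 1.597, -0, 1.386, -0.21], TCP at [574.985, -0.018, 404.699] pointing down, gripper open.
Joint ranges: [-2.91, 2.91], [-0.94, 2.29], [0.18, 2.7], [-1.29, 4.43], [0.17, 2.64], [-3, 3]. Speed limits (rad/s): [2.57, 2.57, 3.14, 3.14, 3.14, 3.14].

INTERFACE

Orientations are given as a 3x3 rotation matrix whose columns are the frame's x, y, z axes.
In Python, from plant import * gives the robot as it stands.
- The arm moves only by the tool step_arm, never from a script. Its argument "rows" is a list of rows, each an object of numbers: "tx", "ty", "tz": the shift along the tool's x, y, z each as a share of 30 cm, from -1 to 1; "ax", "ay", "az": the turn, a rotation vector about the tool's x, y, z each as a share of pi rad, from -1 to 1. In form: [{"tx": .., "ty": .., "tz": .., "ax": .., "ay": .., "az": ..}, ...]. A call has exactly 10 rows; each row shifts and turns the commanded pose from where the row before left it, along the tool's axes as they then stand; what a row does not reach is not made up. A row lasts 1/8 s, in which the tool goes at most 62.5 mm and 10.7 degrees, less where a joint would pass 70% of its speed; a pose out of reach is approached as far as the arm can. A call with a number of a shift or a turn outside -1 to 1 is refused whole. A call with a gripper value outside its range is refused whole. "grip" is the closure, from -1 (fully open) to 1 (shut), set as the call begins (left out, the last holds). The fingers move at their own pace and stop on an object; "grip_force" is the grip in N (left out, the last holds). Time passes only in rows, so rows that do not move let the fingers close, or fill a call up. It gives the time, the measured TCP pose, the force, the opening and the grip force at its end, in the units of the state.
- observe(): the state, without advancing time (a new reading comes with each control period).
- camera(name): name is "scene" or "side" or "wrist"; returns the picture (480x640x3 uint8, red, green, blue); there is no depth.
- camera_info(name): a dict with "fx", "fy", "cx", "cy" (pixels), "k1" (the pictures are not rectified: a ray, as slopes to the right and down, at radius r is drawn at 1 + k1 r^2 times it, then the intrinsics apply), "R" (3x3) and "t" (3): a world point X has camera coordinates R X + t; the wrist camera has in their place "tool_from_camera" (4x4, takes a point from camera to tool coordinates, whose origin is the TCP and whose axes are the flange's). Camera axes: x right, y down, z forward; pixel columns grow to the right and rows downward; lengths in mm; the calibration is good to about 2 mm. A picture is of the moment at which its call begins: read the wrist's pose just before it. camera_info takes no time and is no camera call.
- hand_in(): hands the job in; it is judged then, once.
The state is a dict: "time_s": time; "qpos": joint angles; "joint_vel": joint speeds; "tau": joint torques, N m; "position": TCP position; "eef_rot": TCP orientation; "force": force on the tool from outside, world axes, zero at the start; "moment": the same for the moment, N m; "opening": finger opening in mm; "grip_force": force on a finger pad.
Only numpy, scipy, OpenCV 4.12 (cv2) and the standard library are available. Lean on these libraries where they do the work, as an engineer would, in place of code of your own. Each camera call takes 0.05 s, during which the arm holds its last target. There are 200 camera calls.

TASK

Get the blue cassette ready for the steriliser: spread the heap of dappen dishes into a single even layer on its open floor, every dish resting on the floor with at least 10 mm clear to the next so that steam gets round it, and lay a spare partial tray flat and the right way up in each tray bay that is empty. Leave the trays already in bays where they are and any spare tray left over on the counter beside the cassette, then close the lid fully; do not disturb the bowl or the spatula.

Things in the scene. Friction and masses are not known exactly. Their poses are not given: they have to be found in the camera images.
- cassette: Blue aluminium sterilisation cassette, fixed, 190 (x) x 300 (y) x 40 mm high. Origin under its centre, on the counter; x from its front to the lid's hinge, y to the left. Walls 4 mm thick, tops 40 mm up; floor 7 mm up. A 3 mm partition along x (at y = -26.5 mm, top 29 mm up) parts the open dish floor on the left from three tray bays on the right.
- dish_floor (a point): Centre of the cassette's open dish floor, on the floor surface; axes as the cassette's. The dish floor is 182 mm along x and 171 mm along y.
- bay1 (a point): Centre of tray bay 1 (at the cassette's front, nearest the robot), on its floor; axes as the cassette's. The bay is open-topped, 59 mm along x and 118 mm along y, and takes one tray lying along y, handle to either end. The low dividers between bays are 3 mm thick, tops 14 mm above the floor.
- bay2 (a point): Centre of tray bay 2 (middle), on its floor; axes as the cassette's. The bay is open-topped, 59 mm along x and 118 mm along y, and takes one tray lying along y, handle to either end. The low dividers between bays are 3 mm thick, tops 14 mm above the floor.
- bay3 (a point): Centre of tray bay 3 (nearest the hinge), on its floor; axes as the cassette's. The bay is open-topped, 59 mm along x and 118 mm along y, and takes one tray lying along y, handle to either end. The low dividers between bays are 3 mm thick, tops 14 mm above the floor.
- lid (a joint): Angle of the cassette's lid, rad: 0 shut, 1.57 upright, 1.95 its stop, leaning back. Slotted blue plate 203 x 300 x 4 mm, 0.28 kg, hinged just behind the cassette's far (+x) wall. The hinge is stiff: the lid stays at any angle, and up to 4 N at its free edge moves it. Starts open at 1.75 to 1.9.
- lid_hinge (a point): Middle of the lid's hinge line, at (108, 0, 40.5) mm in the cassette's frame; the line runs along the cassette's y. Shut, the lid's lower face is level with this point and it reaches 203 mm towards the cassette's -x. Axes turn with the lid: x from its free edge to the hinge, z out of its outer face.
- lid_tab (a point): Middle of the outer face of the lid's finger tab, 60 mm wide, 16 mm long and 4 mm thick, standing out from the middle of the lid's free edge, 210 mm from the hinge; axes as lid_hinge.
- dish1: Dappen dish: squat round white opal-glass pot, 32 mm diameter, 24 mm tall, 45 g, slightly waisted, a shallow hollow in each end (either end may be up; treat it as solid). Origin at the centre of the dish, 12 mm above its lower face; z along its axis. Starts upright in the heap on the dish floor, where some stand on others.
- dish2: Dappen dish just like dish1 (origin at its centre).
- dish3: Dappen dish just like dish1 (origin at its centre).
- dish4: Dappen dish just like dish1 (origin at its centre).
- dish5: Dappen dish just like dish1 (origin at its centre). May be absent.
- dish6: Dappen dish just like dish1 (origin at its centre). May be absent.
- dish7: Dappen dish just like dish1 (origin at its centre).
- dish8: Dappen dish just like dish1 (origin at its centre). May be absent.
- seated1: Partial tray lying in bay 1; may be absent, leaving that bay empty. Chrome, 45 g, 100 x 33 x 21 mm: straight open trough x -12 to +50 mm, side walls 2.5 mm thick, 20 mm high; flat handle x -50 to -12 mm, 14 mm wide, from 12 to 16 mm above the tray's underside, free all round. Origin on the underside, at mid-length; x from handle to rear end, z up when right way up. Centre of mass: x = +12 mm.
- seated2: Partial tray lying in bay 2; may be absent, leaving that bay empty. Chrome, 45 g, 100 x 33 x 21 mm: straight open trough x -12 to +50 mm, side walls 2.5 mm thick, 20 mm high; flat handle x -50 to -12 mm, 14 mm wide, from 12 to 16 mm above the tray's underside, free all round. Origin on the underside, at mid-length; x from handle to rear end, z up when right way up. Centre of mass: x = +12 mm.
- seated3: Partial tray lying in bay 3; may be absent, leaving that bay empty. Chrome, 45 g, 100 x 33 x 21 mm: straight open trough x -12 to +50 mm, side walls 2.5 mm thick, 20 mm high; flat handle x -50 to -12 mm, 14 mm wide, from 12 to 16 mm above the tray's underside, free all round. Origin on the underside, at mid-length; x from handle to rear end, z up when right way up. Centre of mass: x = +12 mm.
- spare1: Spare partial tray, nearer of two on the counter. Chrome, 45 g, 100 x 33 x 21 mm: straight open trough x -12 to +50 mm, side walls 2.5 mm thick, 20 mm high; flat handle x -50 to -12 mm, 14 mm wide, from 12 to 16 mm above the tray's underside, free all round. Origin on the underside, at mid-length; x from handle to rear end, z up when right way up. Centre of mass: x = +12 mm.
- spare2: Spare partial tray, farther of two on the counter. Chrome, 45 g, 100 x 33 x 21 mm: straight open trough x -12 to +50 mm, side walls 2.5 mm thick, 20 mm high; flat handle x -50 to -12 mm, 14 mm wide, from 12 to 16 mm above the tray's underside, free all round. Origin on the underside, at mid-length; x from handle to rear end, z up when right way up. Centre of mass: x = +12 mm.
- bowl: Bystander: beige rubber mixing bowl, 124 mm across the rim, 62 mm high, standing loose on the counter. Origin under its centre.
- spatula: Bystander: heavy stainless mixing spatula with a rounded end, 215 mm long, lying loose on the counter beyond the spares. Origin on its underside near the middle; x along it towards the blade.
- sorter: Bystander: clear acrylic tray sorter with full-arch trays standing in it, fixed, 140 mm (x) by 200 mm (y), 120 mm high. Origin under its centre.
Not all that is in view belongs to the job. What is shaped like the spare2 but orange is not meant.

How it is judged (in metres and radians):
On the way, in this order (a step that is already met when the one before it is completed fails the run):
1. the dishes lie spread in one layer and every tray bay holds a tray (z of each of dish1, dish2, dish3, dish4, dish5, dish6, dish7, dish8 in the frame of dish_floor below 0.019 m and x of dish1 in the frame of dish_floor between -0.085 and 0.085 m and y of dish1 in the frame of dish_floor between -0.08 and 0.08 m and horizontal distance between dish1 and dish2 above 0.042 m and horizontal distance between each of dish1, dish2 and dish3 above 0.042 m and horizontal distance between each of dish1, dish2, dish3 and dish4 above 0.042 m and horizontal distance between each of dish1, dish2, dish3, dish4 and dish5 above 0.042 m and horizontal distance between each of dish1, dish2, dish3, dish4, dish5 and dish6 above 0.042 m and horizontal distance between each of dish1, dish2, dish3, dish4, dish5, dish6 and dish7 above 0.042 m and horizontal distance between each of dish1, dish2, dish3, dish4, dish5, dish6, dish7 and dish8 above 0.042 m and x of dish2 in the frame of dish_floor between -0.085 and 0.085 m and y of dish2 in the frame of dish_floor between -0.08 and 0.08 m and x of dish3 in the frame of dish_floor between -0.085 and 0.085 m and y of dish3 in the frame of dish_floor between -0.08 and 0.08 m and x of dish4 in the frame of dish_floor between -0.085 and 0.085 m and y of dish4 in the frame of dish_floor between -0.08 and 0.08 m and x of dish5 in the frame of dish_floor between -0.085 and 0.085 m and y of dish5 in the frame of dish_floor between -0.08 and 0.08 m and x of dish6 in the frame of dish_floor between -0.085 and 0.085 m and y of dish6 in the frame of dish_floor between -0.08 and 0.08 m and x of dish7 in the frame of dish_floor between -0.085 and 0.085 m and y of dish7 in the frame of dish_floor between -0.08 and 0.08 m and x of dish8 in the frame of dish_floor between -0.085 and 0.085 m and y of dish8 in the frame of dish_floor between -0.08 and 0.08 m and ((horizontal distance between seated1 and bay1 below 0.02 m and z of seated1 in the frame of bay1 below 0.005 m and angle between seated1's own z axis and vertical below 0.15 rad) or (horizontal distance between spare1 and bay1 below 0.02 m and z of spare1 in the frame of bay1 below 0.005 m and angle between spare1's own z axis and vertical below 0.15 rad) or (horizontal distance between spare2 and bay1 below 0.02 m and z of spare2 in the frame of bay1 below 0.005 m and angle between spare2's own z axis and vertical below 0.15 rad)) and ((horizontal distance between seated2 and bay2 below 0.02 m and z of seated2 in the frame of bay2 below 0.005 m and angle between seated2's own z axis and vertical below 0.15 rad) or (horizontal distance between spare1 and bay2 below 0.02 m and z of spare1 in the frame of bay2 below 0.005 m and angle between spare1's own z axis and vertical below 0.15 rad) or (horizontal distance between spare2 and bay2 below 0.02 m and z of spare2 in the frame of bay2 below 0.005 m and angle between spare2's own z axis and vertical below 0.15 rad)) and ((horizontal distance between seated3 and bay3 below 0.02 m and z of seated3 in the frame of bay3 below 0.005 m and angle between seated3's own z axis and vertical below 0.15 rad) or (horizontal distance between spare1 and bay3 below 0.02 m and z of spare1 in the frame of bay3 below 0.005 m and angle between spare1's own z axis and vertical below 0.15 rad) or (horizontal distance between spare2 and bay3 below 0.02 m and z of spare2 in the frame of bay3 below 0.005 m and angle between spare2's own z axis and vertical below 0.15 rad)) and ((horizontal distance between spare1 and bay1 below 0.02 m and z of spare1 in the frame of bay1 below 0.005 m and angle between spare1's own z axis and vertical below 0.15 rad) or (horizontal distance between spare1 and bay2 below 0.02 m and z of spare1 in the frame of bay2 below 0.005 m and angle between spare1's own z axis and vertical below 0.15 rad) or (horizontal distance between spare1 and bay3 below 0.02 m and z of spare1 in the frame of bay3 below 0.005 m and angle between spare1's own z axis and vertical below 0.15 rad) or (height (world z) of spare1 below 0.02 m and (x of spare1 in the frame of cassette above 0.1 m or x of spare1 in the frame of cassette below -0.1 m or y of spare1 in the frame of cassette above 0.155 m or y of spare1 in the frame of cassette below -0.155 m))) and ((horizontal distance between spare2 and bay1 below 0.02 m and z of spare2 in the frame of bay1 below 0.005 m and angle between spare2's own z axis and vertical below 0.15 rad) or (horizontal distance between spare2 and bay2 below 0.02 m and z of spare2 in the frame of bay2 below 0.005 m and angle between spare2's own z axis and vertical below 0.15 rad) or (horizontal distance between spare2 and bay3 below 0.02 m and z of spare2 in the frame of bay3 below 0.005 m and angle between spare2's own z axis and vertical below 0.15 rad) or (height (world z) of spare2 below 0.02 m and (x of spare2 in the frame of cassette above 0.1 m or x of spare2 in the frame of cassette below -0.1 m or y of spare2 in the frame of cassette above 0.155 m or y of spare2 in the frame of cassette below -0.155 m)))), for 0.2 s.
2. the lid is shut (value of joint lid below 0.05 rad), for 0.2 s.
At the end, for the whole second after the job is handed in: All dishes on the dish floor (centre under 19 mm above it), centres over 42 mm apart; each bay holds one tray flat and right way up within 20 mm of its centre; any spare left over on the counter outside the cassette; all at rest; lid below 0.05 rad (all of step 1 and linear speed of each of dish1, dish2, dish3, dish4, dish5, dish6, dish7, dish8, spare1, spare2 below 0.02 m/s and value of joint lid below 0.05 rad); the robot touches nothing.
It fails at once if the bowl or the spatula is pushed more than 3 cm (distance of any of bowl, spatula from where it was at the start of the episode above 0.03 m).
It fails at once if a tray already in its bay is lifted out or shifted more than 3 cm (distance of any of seated1, seated2, seated3 from where it was at the start of the episode above 0.03 m).
Of dish5, dish6, dish8 only 1 to 3 are there at a start; the rules pass over those that are not, and their reading is None.
Of seated1, seated2, seated3 only 1 to 2 are there at a start; the rules pass over those that are not, and their reading is None.
At some moment in a run one of spare1, spare2 may be knocked a few centimetres aside while the robot is not near it.
Once in a run the grip may slacken for a moment while it holds something.
It also fails if it takes over 210 s, if anything falls off the work surface, if the arm or the gripper's body presses on something with over 40 N, if the wrist force passes 120 N, or if a joint passes its speed limit or range.

## Working session

There is one attempt and no reset: what is moved stays moved. The work goes in short steps, Python scripts to look and compute and a tool call to move; the robot and the scene stay as the last step left them, time stands still between calls to the robot, and variables do not carry over. Pictures are saved under pics/ and viewed, at most 14 in all, crops included, and the job is handed in when it is done.

Besides the shell and the picture viewer there is one more tool, called after "Request:" as a command line: name --argument value ..., lists and objects as JSON in quotes. step_arm: Moves the arm, as the interface text tells. Its arguments: {"type":"object","properties":{"rows":{"type":"array"},"grip":{"type":"number"},"grip_force":{"type":"number"}},"required":["rows"]}

```bash
ls; mkdir -p pics; python3 - <<'E'
from plant import *
import cv2
s=observe();print(s['time_s'],s['position'],s['eef_rot'],s['opening'],{k:v for k,v in s.items() if 'tip' in k})
for n in ['scene','side','wrist']:
    print(n,camera_info(n)); cv2.imwrite(f'pics/{n}0.png',camera(n)[:,:,::-1])
E
```

```text
pics
0.0 [5.74720997e+02 2.61815342e-02 4.03702236e+02] [[-2.96549895e-06  9.99998303e-01 -1.84206768e-03]
 [ 9.99999924e-01  3.68384905e-06  3.89966169e-04]
 [ 3.89972294e-04 -1.84206639e-03 -9.99998227e-01]] 84.96938674667021 {}
scene {'fx': 590.8045574649537, 'fy': 590.8045574649537, 'cx': 309.71964741747854, 'cy': 234.8329961462951, 'k1': -0.06722117358220076, 'R': array([[ 0.11253447,  0.9936192 ,  0.00754228],
       [ 0.78550962, -0.08431086, -0.61307938],
       [-0.60853154,  0.07491709, -0.78998531]]), 't': array([ -25.44934772, -388.01562521, 1774.13011224])}
side {'fx': 600.3716524646861, 'fy': 600.3716524646861, 'cx': 318.65693330675083, 'cy': 235.42759379517796, 'k1': -0.1660839693514149, 'R': array([[ 0.77127162, -0.63646474,  0.00726111],
       [-0.42164287, -0.51942853, -0.74324376],
       [ 0.47682008,  0.57018122, -0.6689813 ]]), 't': array([-440.15792527,  245.59823424, 1095.78151418])}
wrist {'fx': 383.76001127003275, 'fy': 383.76001127003275, 'cx': 318.93255427972645, 'cy': 243.74390509368467, 'k1': -0.02862996367570023, 'tool_from_camera': array([[ 5.02011716e-04, -9.62110592e-01, -2.72659047e-01,
         7.03336462e+01],
       [ 9.99999784e-01,  3.67424871e-04,  5.44666497e-04,
         6.14222436e-01],
       [-4.23847691e-04, -2.72659261e-01,  9.62110569e-01,
         3.10428845e+01],
       [ 0.00000000e+00,  0.00000000e+00,  0.00000000e+00,
         1.00000000e+00]])}
```

View pics/scene0.png

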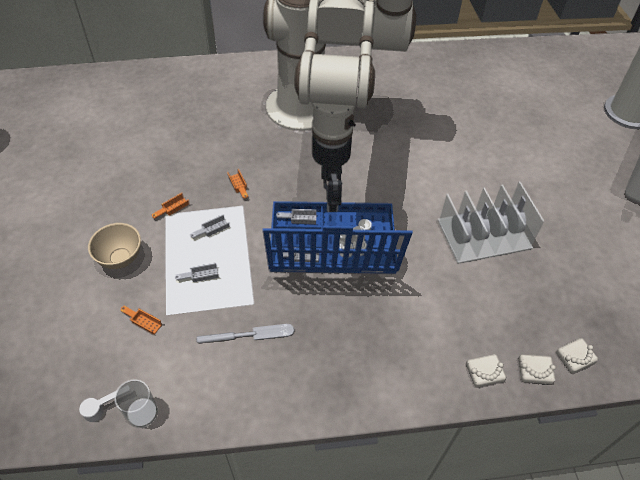

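View pics/wrist0.png

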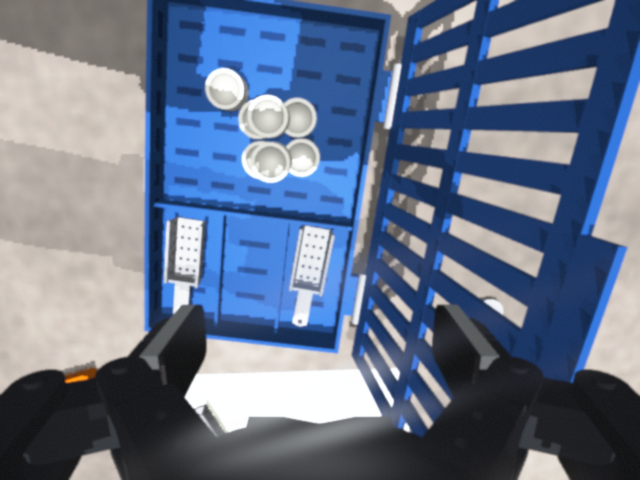

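View pics/side0.png

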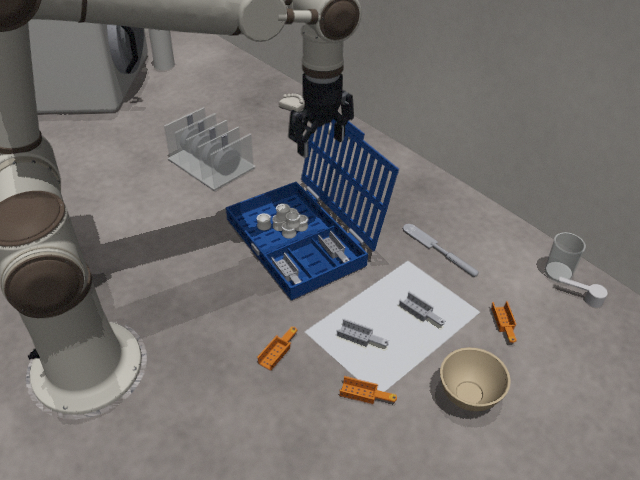

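```bash
cat > h.py <<'E'
from plant import *
import numpy as np, cv2
def K(n):
    c=camera_info(n); return c,np.array([[c['fx'],0,c['cx']],[0,c['fy'],c['cy']],[0,0,1]]),np.array([c['k1'],0,0,0,0.])
def pose(n,s=None):
    """R,t: camera->world"""
    c=camera_info(n)
    if n!='wrist': R=np.array(c['R']);return R.T,-R.T@np.array(c['t'])
    s=s or observe(); T=np.array(c['tool_from_camera']); E=np.array(s['eef_rot'])
    return E@T[:3,:3],E@T[:3,3]+np.array(s['position'])
def rays(n,px,s=None):
    c,k,d=K(n);R,t=pose(n,s)
    u=cv2.undistortPoints(np.array(px,float).reshape(-1,1,2),k,d).reshape(-1,2)
    return t,np.c_[u,np.ones(len(u))]@R.T
def plane(n,px,z,s=None):
    t,r=rays(n,px,s); return t+r*((np.array(z)-t[2])/r[:,2])[:,None]
def two(t1,r1,t2,r2):
    A=np.c_[r1,-r2]; l=np.linalg.lstsq(A,t2-t1,rcond=None)[0]
    a,b=t1+l[0]*r1,t2+l[1]*r2; return (a+b)/2,np.linalg.norm(a-b)
def proj(n,X,s=None):
    c,k,d=K(n);R,t=pose(n,s);X=(np.atleast_2d(X)-t)@R
    return cv2.projectPoints(X,np.zeros(3),np.zeros(3),k,d)[0].reshape(-1,2)
def snap(n,name):
    s=observe();im=camera(n)[:,:,::-1].copy();cv2.imwrite(f'pics/{name}.png',im);return s,im
E
python3 - <<'E'
from h import *
s=observe();print(s.keys());import plant;print([x for x in dir(plant) if x[0]!='_'])
np.set_printoptions(suppress=True,precision=1)
print(plane('wrist',[(147,328),(337,351),(390,15),(152,0)],40,s))
print(plane('wrist',[(224,89),(299,118),(302,158),(268,117),(269,162)],[31,31,31,55,55],s))
print('spares side',plane('side',[(345,330),(385,345),(410,300),(440,324)],15))
print('spares scene',plane('scene',[(218,226),(195,234),(214,270),(180,276)],15))
E
```

```text
dict_keys(['time_s', 'qpos', 'joint_vel', 'tau', 'position', 'eef_rot', 'force', 'moment', 'grip_force', 'opening'])
['Unreachable', 'camera', 'camera_info', 'hand_in', 'observe', 'tcp_to_tips']
[[ 408.5 -108.9   40. ]
 [ 592.8 -133.3   40. ]
 [ 630.3  161.3   40. ]
 [ 445.4  172.6   40. ]]
[[495.6 108.   31. ]
 [558.1  84.6  31. ]
 [560.3  51.3  31. ]
 [534.8  84.4  55. ]
 [534.4  49.4  55. ]]
spares side [[ 431.  -248.7   15. ]
 [ 465.3 -324.    15. ]
 [ 583.9 -274.2   15. ]
 [ 584.2 -356.2   15. ]]
spares scene [[ 450.3 -255.4   15. ]
 [ 469.5 -312.4   15. ]
 [ 582.4 -267.2   15. ]
 [ 591.  -346.7   15. ]]
```

Request:
step_arm --rows '[{"tx": 0.12,"ty": -0.07},{"tx": 0.12,"ty": -0.07},{},{},{},{},{},{},{},{}]' --grip 0.0

```text
validation failed for argument at $.ro...
```

```bash
python3 - <<'E'
from h import *
np.set_printoptions(suppress=True,precision=1)
s,im=snap('wrist','w1');print(tcp_to_tips, s['position'],s['opening'],s['time_s'])
cv2.imwrite('pics/w1b.png',cv2.resize(im[60:420,120:560],None,fx=1.6,fy=1.6,interpolation=3))
hsv=cv2.cvtColor(im,cv2.COLOR_BGR2HSV)
m=((hsv[:,:,1]<60)&(hsv[:,:,2]>150)).astype(np.uint8)
print(plane('wrist',[(0,0),(640,480)],7,s))
E
```

```text
173.4 [574.8   0.  403.9] 85.69711606651796 0.15
[[ 299.   185.7    7. ]
 [ 976.1 -339.5    7. ]]
```

View pics/w1b.png

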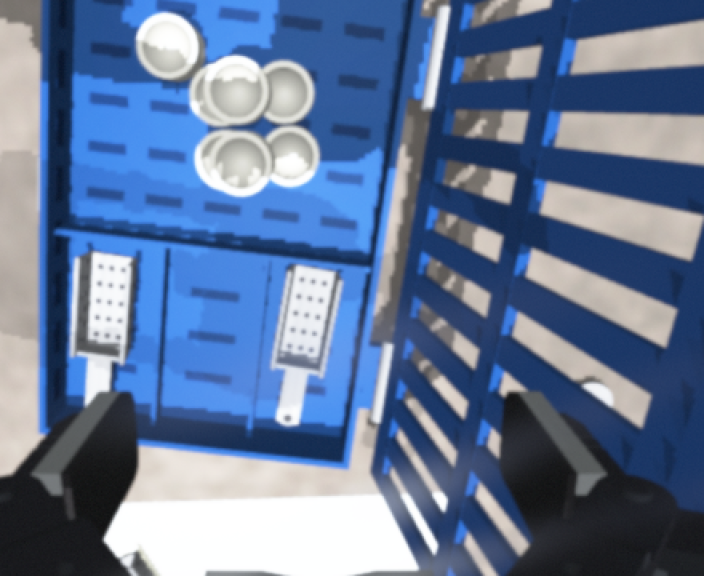

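Request:
step_arm --rows '[{"tx": 0.12,"ty": -0.07,"tz": 0,"ax": 0,"ay": 0,"az": 0},{"tx": 0.12,"ty": -0.07,"tz": 0,"ax": 0,"ay": 0,"az": 0},{"tx": 0.03,"ty": 0,"tz": 0,"ax": 0,"ay": 0,"az": 0},{"tx": 0,"ty": 0,"tz": 0,"ax": 0,"ay": 0,"az": 0},{"tx": 0,"ty": 0,"tz": 0,"ax": 0,"ay": 0,"az": 0},{"tx": 0,"ty": 0,"tz": 0,"ax": 0,"ay": 0,"az": 0},{"tx": 0,"ty": 0,"tz": 0,"ax": 0,"ay": 0,"az": 0},{"tx": 0,"ty": 0,"tz": 0,"ax": 0,"ay": 0,"az": 0},{"tx": 0,"ty": 0,"tz": 0,"ax": 0,"ay": 0,"az": 0},{"tx": 0,"ty": 0,"tz": 0,"ax": 0,"ay": 0,"az": 0}]' --grip 0.0

```text
time_s: 1.45
position: [533.0, 81.0, 404.7]
eef_rot: [[-0.0, 1.0, 0.0], [1.0, 0.0, 0.0], [0.0, 0.0, -1.0]]
force: [0.3, -0.1, 1.0]
opening: 42.3
grip_force: 0.0
```

```bash
cat >> h.py <<'E'
def wmask(im,v=130,sat=70):
    h=cv2.cvtColor(im,cv2.COLOR_BGR2HSV); return ((h[:,:,1]<sat)&(h[:,:,2]>v)).astype(np.uint8)*255
E
python3 - <<'E'
from h import *
np.set_printoptions(suppress=True,precision=1)
s,im=snap('wrist','w2');print(s['position'],s['opening'],s['time_s'])
g=cv2.GaussianBlur(im[:,:,2],(3,3),0)   # red channel: dishes bright, cassette dark
c=cv2.HoughCircles(g,cv2.HOUGH_GRADIENT_ALT,1,8,param1=150,param2=0.6,minRadius=13,maxRadius=30)
print(None if c is None else c[0])
b=im.copy()
for x,y,r in ([] if c is None else c[0]): cv2.circle(b,(int(x),int(y)),int(r),(0,0,255),1)
cv2.imwrite('pics/w2b.png',cv2.resize(b,None,fx=1.25,fy=1.25))
E
```

```text
[533.   81.  404.7] 42.259614247674406 1.45
[[276.  185.   19.6]
 [319.  217.   19.7]
 [352.  323.   21.9]
 [321.  256.   18.1]
 [306.  212.   25.8]
 [238.  312.   23.8]
 [344.  210.   18.6]
 [383.  210.   19.5]
 [237.  252.   21.6]
 [349.  347.   16.8]
 [308.  248.   16.5]
 [346.  246.   16.8]]
```

View pics/w2b.png

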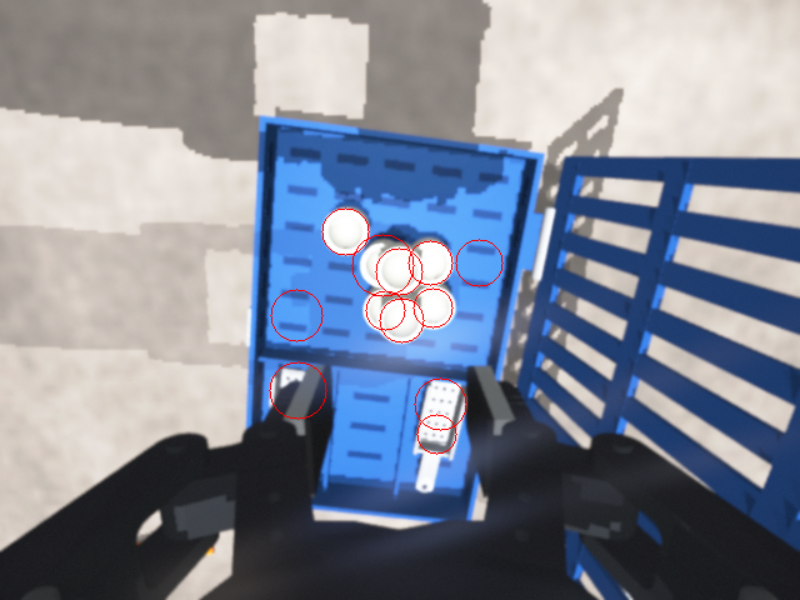

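```bash
cat > cass.py <<'E'
import numpy as np
E
python3 - <<'E'
from h import *
np.set_printoptions(suppress=True,precision=1)
s=observe(); s0=dict(position=[574.72,0.03,403.7],eef_rot=np.array([[0,1,-.0018],[1,0,.0004],[.0004,-.0018,-1]]))
def T(a,b):
    t1,r1=rays('wrist',[a],s0);t2,r2=rays('wrist',[b],s);return two(t1,r1[0],t2,r2[0])
for n,a,b in [('rim far-left',(390,15),(434,124)),('rim near-right',(337,351),(376,416)),('top1',(268,117),(319,217)),('top2',(269,162),(321,256)),('lone',(224,89),(276,185)),('r1',(299,118),(344,210)),('r2',(302,158),(346,246))]: print(n,*T(a,b))
C=plane('wrist',[(210,94),(434,124),(376,416)],40,s);print(C)
print(plane('wrist',[(301,212),(308,248)],31,s))
x=C[1]-C[0];y=C[1]-C[2];print(np.linalg.norm(x),np.linalg.norm(y),np.degrees(np.arctan2(x[1],x[0])),np.degrees(np.arctan2(-y[0],y[1])),(C[0]+C[2])/2)
E
```

```text
rim far-left [629.6 160.8  41.5] 0.5958218939375798
rim near-right [ 593.9 -137.1   32.4] 2.0727500057965775
top1 [534.1  84.4  53.4] 0.6845540267967999
top2 [535.   49.9  55.9] 1.328976574469169
lone [495.2 108.3  29.3] 0.3036331242980725
r1 [557.2  84.8  24. ] 0.6638218643896195
r2 [559.6  50.9  26.6] 0.6870365663192817
[[ 444.5  184.1   40. ]
 [ 629.7  160.7   40. ]
 [ 593.4 -130.    40. ]]
[[517.5  84.1  31. ]
 [523.6  50.1  31. ]]
186.67936311622003 292.89859038559183 -7.223066470175632 -7.128222503785658 [519.   27.1  40. ]
```

Request:
step_arm --rows '[{"tx": 0.011,"ty": 0.004,"tz": 0.2,"ax": 0,"ay": 0,"az": 0},{"tx": 0,"ty": 0,"tz": 0.2,"ax": 0,"ay": 0,"az": 0},{"tx": 0,"ty": 0,"tz": 0.1,"ax": 0,"ay": 0,"az": 0},{"tx": 0,"ty": 0,"tz": 0.08,"ax": 0,"ay": 0,"az": 0},{"tx": 0,"ty": 0,"tz": 0.05,"ax": 0,"ay": 0,"az": 0},{"tx": 0,"ty": 0,"tz": 0.032,"ax": 0,"ay": 0,"az": 0},{"tx": 0,"ty": 0,"tz": 0,"ax": 0,"ay": 0,"az": 0},{"tx": 0,"ty": 0,"tz": 0,"ax": 0,"ay": 0,"az": 0},{"tx": 0,"ty": 0,"tz": 0,"ax": 0,"ay": 0,"az": 0},{"tx": 0,"ty": 0,"tz": 0,"ax": 0,"ay": 0,"az": 0}]'

```text
time_s: 2.75
position: [534.4, 84.3, 206.6]
eef_rot: [[-0.0, 1.0, 0.001], [1.0, 0.0, -0.0], [-0.0, 0.001, -1.0]]
force: [-0.2, -0.0, -0.2]
opening: 42.7
grip_force: 0.0
```

Request:
step_arm --rows '[{"tx": 0,"ty": 0,"tz": 0,"ax": 0,"ay": 0,"az": 0},{"tx": 0,"ty": 0,"tz": 0,"ax": 0,"ay": 0,"az": 0},{"tx": 0,"ty": 0,"tz": 0,"ax": 0,"ay": 0,"az": 0},{"tx": 0,"ty": 0,"tz": 0,"ax": 0,"ay": 0,"az": 0},{"tx": 0,"ty": 0,"tz": 0,"ax": 0,"ay": 0,"az": 0},{"tx": 0,"ty": 0,"tz": 0,"ax": 0,"ay": 0,"az": 0},{"tx": 0,"ty": 0,"tz": 0,"ax": 0,"ay": 0,"az": 0},{"tx": 0,"ty": 0,"tz": 0,"ax": 0,"ay": 0,"az": 0},{"tx": 0,"ty": 0,"tz": 0,"ax": 0,"ay": 0,"az": 0},{"tx": 0,"ty": 0,"tz": 0,"ax": 0,"ay": 0,"az": 0}]' --grip 0.7 --grip_force 40

```text
time_s: 4.0
position: [534.5, 84.3, 206.6]
eef_rot: [[-0.0, 1.0, 0.001], [1.0, 0.0, -0.0], [-0.0, 0.001, -1.0]]
force: [-0.5, -0.8, 5.7]
opening: 30.8
grip_force: 39.7
```

Request:
step_arm --rows '[{"tx": 0,"ty": 0,"tz": -0.06,"ax": 0,"ay": 0,"az": 0},{"tx": 0,"ty": 0,"tz": -0.074,"ax": 0,"ay": 0,"az": 0},{"tx": 0.1,"ty": 0,"tz": 0,"ax": 0,"ay": 0,"az": 0},{"tx": 0.1,"ty": 0,"tz": 0,"ax": 0,"ay": 0,"az": 0},{"tx": 0,"ty": 0,"tz": 0.1,"ax": 0,"ay": 0,"az": 0},{"tx": 0,"ty": 0,"tz": 0.07,"ax": 0,"ay": 0,"az": 0},{"tx": 0,"ty": 0,"tz": 0.03,"ax": 0,"ay": 0,"az": 0},{"tx": 0,"ty": 0,"tz": 0.012,"ax": 0,"ay": 0,"az": 0},{"tx": 0,"ty": 0,"tz": 0,"ax": 0,"ay": 0,"az": 0},{"tx": 0,"ty": 0,"tz": 0,"ax": 0,"ay": 0,"az": 0}]'

```text
time_s: 5.25
position: [534.7, 144.3, 183.7]
eef_rot: [[0.0, 1.0, 0.002], [1.0, -0.0, 0.0], [0.0, 0.002, -1.0]]
force: [0.2, 0.3, -0.2]
opening: 30.6
grip_force: 39.7
```

Request:
step_arm --rows '[{"tx": 0,"ty": 0,"tz": 0,"ax": 0,"ay": 0,"az": 0},{"tx": 0,"ty": 0,"tz": 0,"ax": 0,"ay": 0,"az": 0},{"tx": 0,"ty": 0,"tz": 0,"ax": 0,"ay": 0,"az": 0},{"tx": 0,"ty": 0,"tz": 0,"ax": 0,"ay": 0,"az": 0},{"tx": 0,"ty": 0,"tz": -0.05,"ax": 0,"ay": 0,"az": 0},{"tx": 0,"ty": 0,"tz": -0.16,"ax": 0,"ay": 0,"az": 0},{"tx": -0.15,"ty": 0,"tz": 0,"ax": 0,"ay": 0,"az": 0},{"tx": -0.165,"ty": 0.002,"tz": 0,"ax": 0,"ay": 0,"az": 0},{"tx": 0,"ty": 0,"tz": 0,"ax": 0,"ay": 0,"az": 0},{"tx": 0,"ty": 0,"tz": 0,"ax": 0,"ay": 0,"az": 0}]' --grip 0.0

```text
time_s: 6.5
position: [534.9, 50.0, 246.4]
eef_rot: [[0.001, 1.0, 0.001], [1.0, -0.001, 0.0], [0.0, 0.001, -1.0]]
force: [-0.4, 1.0, 0.7]
opening: 42.9
grip_force: 0.0
```

Request:
step_arm --rows '[{"tx": 0,"ty": 0,"tz": 0.06,"ax": 0,"ay": 0,"az": 0},{"tx": 0,"ty": 0,"tz": 0.05,"ax": 0,"ay": 0,"az": 0},{"tx": 0,"ty": 0,"tz": 0.022,"ax": 0,"ay": 0,"az": 0},{"tx": 0,"ty": 0,"tz": 0,"ax": 0,"ay": 0,"az": 0},{"tx": 0,"ty": 0,"tz": 0,"ax": 0,"ay": 0,"az": 0},{"tx": 0,"ty": 0,"tz": 0,"ax": 0,"ay": 0,"az": 0},{"tx": 0,"ty": 0,"tz": 0,"ax": 0,"ay": 0,"az": 0},{"tx": 0,"ty": 0,"tz": 0,"ax": 0,"ay": 0,"az": 0},{"tx": 0,"ty": 0,"tz": 0,"ax": 0,"ay": 0,"az": 0},{"tx": 0,"ty": 0,"tz": 0,"ax": 0,"ay": 0,"az": 0}]'

```text
time_s: 7.75
position: [534.8, 49.8, 206.1]
eef_rot: [[0.0, 1.0, -0.0], [1.0, -0.0, 0.0], [0.0, -0.0, -1.0]]
force: [-0.2, -0.0, 0.8]
opening: 42.8
grip_force: 0.0
```

Request:
step_arm --rows '[{"tx": 0,"ty": 0,"tz": 0,"ax": 0,"ay": 0,"az": 0},{"tx": 0,"ty": 0,"tz": 0,"ax": 0,"ay": 0,"az": 0},{"tx": 0,"ty": 0,"tz": 0,"ax": 0,"ay": 0,"az": 0},{"tx": 0,"ty": 0,"tz": 0,"ax": 0,"ay": 0,"az": 0},{"tx": 0,"ty": 0,"tz": 0,"ax": 0,"ay": 0,"az": 0},{"tx": 0,"ty": 0,"tz": 0,"ax": 0,"ay": 0,"az": 0},{"tx": 0,"ty": 0,"tz": 0,"ax": 0,"ay": 0,"az": 0},{"tx": 0,"ty": 0,"tz": 0,"ax": 0,"ay": 0,"az": 0},{"tx": 0,"ty": 0,"tz": -0.06,"ax": 0,"ay": 0,"az": 0},{"tx": 0,"ty": 0,"tz": -0.074,"ax": 0,"ay": 0,"az": 0}]' --grip 0.7 --grip_force 40

```text
time_s: 9.0
position: [534.3, 49.9, 246.7]
eef_rot: [[-0.0, 1.0, -0.002], [1.0, 0.0, 0.0], [0.0, -0.002, -1.0]]
force: [-1.0, -0.3, -0.4]
opening: 30.4
grip_force: 39.6
```

Request:
step_arm --rows '[{"tx": -0.02,"ty": -0.1,"tz": 0,"ax": 0,"ay": 0,"az": 0},{"tx": -0.02,"ty": -0.124,"tz": 0,"ax": 0,"ay": 0,"az": 0},{"tx": 0,"ty": 0,"tz": 0.1,"ax": 0,"ay": 0,"az": 0},{"tx": 0,"ty": 0,"tz": 0.07,"ax": 0,"ay": 0,"az": 0},{"tx": 0,"ty": 0,"tz": 0.03,"ax": 0,"ay": 0,"az": 0},{"tx": 0,"ty": 0,"tz": 0.012,"ax": 0,"ay": 0,"az": 0},{"tx": 0,"ty": 0,"tz": 0,"ax": 0,"ay": 0,"az": 0},{"tx": 0,"ty": 0,"tz": 0,"ax": 0,"ay": 0,"az": 0},{"tx": 0,"ty": 0,"tz": 0,"ax": 0,"ay": 0,"az": 0},{"tx": 0,"ty": 0,"tz": 0,"ax": 0,"ay": 0,"az": 0}]'

```text
time_s: 10.25
position: [467.7, 37.8, 183.0]
eef_rot: [[-0.0, 1.0, 0.0], [1.0, 0.0, -0.0], [-0.0, 0.0, -1.0]]
force: [-0.6, -0.5, -0.3]
opening: 30.7
grip_force: 39.8
```

Request:
step_arm --rows '[{"tx": 0,"ty": 0,"tz": 0,"ax": 0,"ay": 0,"az": 0},{"tx": 0,"ty": 0,"tz": 0,"ax": 0,"ay": 0,"az": 0},{"tx": 0,"ty": 0,"tz": 0,"ax": 0,"ay": 0,"az": 0},{"tx": 0,"ty": 0,"tz": 0,"ax": 0,"ay": 0,"az": 0},{"tx": 0,"ty": 0,"tz": -0.05,"ax": 0,"ay": 0,"az": 0},{"tx": 0,"ty": 0,"tz": -0.2,"ax": 0,"ay": 0,"az": 0},{"tx": 0.04,"ty": 0.18,"tz": -0.18,"ax": 0,"ay": 0,"az": 0},{"tx": 0.06,"ty": 0.0,"tz": -0.1,"ax": 0,"ay": 0,"az": 0},{"tx": 0,"ty": 0,"tz": 0,"ax": 0,"ay": 0,"az": 0},{"tx": 0,"ty": 0,"tz": 0,"ax": 0,"ay": 0,"az": 0}]' --grip 0.05

```text
time_s: 11.5
position: [510.7, 65.4, 330.8]
eef_rot: [[-0.0, 1.0, -0.001], [1.0, 0.0, -0.0], [-0.0, -0.001, -1.0]]
force: [-0.3, -0.2, -0.7]
opening: 40.7
grip_force: 0.0
```

```bash
python3 - <<'E'
from h import *
np.set_printoptions(suppress=True,precision=1)
s,im=snap('wrist','w3');print(s['position'],s['opening'],s['time_s'])
cv2.imwrite('pics/w3b.png',cv2.resize(im[0:450,100:540],None,fx=1.33,fy=1.33,interpolation=3))
E
```

```text
[510.7  65.4 330.8] 40.70085965730592 11.5
```

View pics/w3b.png

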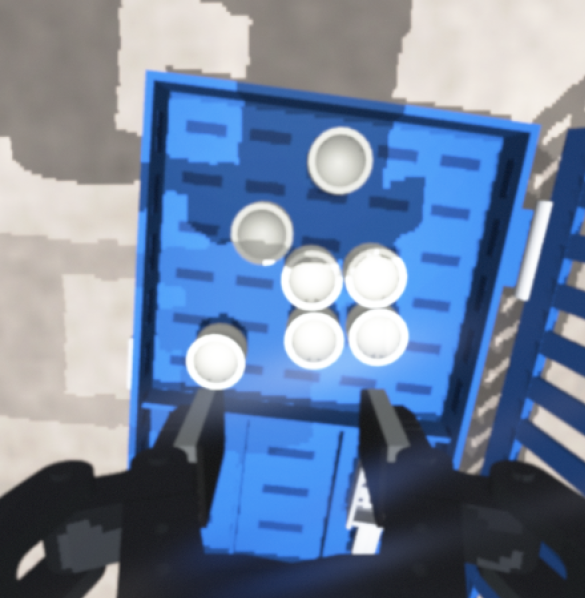

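```bash
cat >> h.py <<'E'
C=np.array([518.5,25.]);a=np.radians(-7.17);RC=np.array([[np.cos(a),-np.sin(a)],[np.sin(a),np.cos(a)]])
DF=C+RC@[0,60.5]
def toDF(p): return (np.atleast_2d(p)[:,:2]-DF)@RC
E
python3 - <<'E'
from h import *
np.set_printoptions(suppress=True,precision=1)
s=observe()
p=np.array([(340,160),(262,232),(311,281),(376,277),(314,340),(378,336),(216,360)])/1.33+[100,0]
w=plane('wrist',p,31,s)
for n,a_,b in zip('P1 lone l1 r1 l2 r2 P2'.split(),w,toDF(w)):print(n,a_,b)
c=plane('wrist',np.array([(148,73),(540,127)])/1.33+[100,0],40,s);print(c,np.linalg.norm(c[0]-c[1]),(c-[*C,0])[:,:2]@RC)
E
```

```text
P1 [535.  145.3  31. ] [ 1.4 60.9]
lone [495.4 109.4  31. ] [-33.5  20.4]
l1 [521.1  83.6  31. ] [-4.7 -2.1]
r1 [555.7  85.8  31. ] [29.3  4.4]
l2 [523.1  50.6  31. ] [  1.4 -34.6]
r2 [558.3  52.9  31. ] [ 36.  -27.9]
P2 [468.6  38.8  31. ] [-51.2 -53. ]
[[443.6 184.1  40. ]
 [630.  160.7  40. ]] 187.8484177960359 [[-94.1 148.5]
 [ 93.7 148.5]]
```

Request:
step_arm --rows '[{"tx": 0.143,"ty": -0.051,"tz": 0.0,"ax": 0,"ay": 0,"az": 0},{"tx": 0,"ty": 0,"tz": 0.06,"ax": 0,"ay": 0,"az": -0.05},{"tx": 0,"ty": 0,"tz": 0.06,"ax": 0,"ay": 0,"az": -0.05},{"tx": 0,"ty": 0,"tz": 0.06,"ax": 0,"ay": 0,"az": -0.05},{"tx": 0,"ty": 0,"tz": 0.06,"ax": 0,"ay": 0,"az": -0.05},{"tx": 0,"ty": 0,"tz": 0.06,"ax": 0,"ay": 0,"az": -0.05},{"tx": 0,"ty": 0,"tz": 0.1,"ax": 0,"ay": 0,"az": 0},{"tx": 0,"ty": 0,"tz": 0.06,"ax": 0,"ay": 0,"az": 0},{"tx": 0,"ty": 0,"tz": 0.033,"ax": 0,"ay": 0,"az": 0},{"tx": 0,"ty": 0,"tz": 0,"ax": 0,"ay": 0,"az": 0}]'

```text
time_s: 12.8
position: [495.7, 108.3, 182.9]
eef_rot: [[-0.707, 0.707, -0.001], [0.707, 0.707, 0.0], [0.001, -0.001, -1.0]]
force: [0.3, -1.4, 0.6]
opening: 40.6
grip_force: 0.0
```

Request:
step_arm --rows '[{"tx": 0,"ty": 0,"tz": 0,"ax": 0,"ay": 0,"az": 0},{"tx": 0,"ty": 0,"tz": 0,"ax": 0,"ay": 0,"az": 0},{"tx": 0,"ty": 0,"tz": 0,"ax": 0,"ay": 0,"az": 0},{"tx": 0,"ty": 0,"tz": 0,"ax": 0,"ay": 0,"az": 0},{"tx": 0,"ty": 0,"tz": 0,"ax": 0,"ay": 0,"az": 0},{"tx": 0,"ty": 0,"tz": 0,"ax": 0,"ay": 0,"az": 0},{"tx": 0,"ty": 0,"tz": 0,"ax": 0,"ay": 0,"az": 0},{"tx": 0,"ty": 0,"tz": 0,"ax": 0,"ay": 0,"az": 0},{"tx": 0,"ty": 0,"tz": -0.04,"ax": 0,"ay": 0,"az": 0},{"tx": 0,"ty": 0,"tz": 0,"ax": 0,"ay": 0,"az": 0}]' --grip 0.7 --grip_force 40

```text
time_s: 14.05
position: [496.4, 108.4, 196.4]
eef_rot: [[-0.707, 0.707, 0.002], [0.707, 0.707, -0.0], [-0.001, 0.001, -1.0]]
force: [-0.4, 0.0, 0.0]
opening: 30.4
grip_force: 39.7
```

Request:
step_arm --rows '[{"tx": 0.032,"ty": -0.059,"tz": 0,"ax": 0,"ay": 0,"az": 0},{"tx": 0,"ty": 0,"tz": 0,"ax": 0,"ay": 0,"az": 0},{"tx": 0,"ty": 0,"tz": 0.03,"ax": 0,"ay": 0,"az": 0},{"tx": 0,"ty": 0,"tz": 0.013,"ax": 0,"ay": 0,"az": 0},{"tx": 0,"ty": 0,"tz": 0,"ax": 0,"ay": 0,"az": 0},{"tx": 0,"ty": 0,"tz": 0,"ax": 0,"ay": 0,"az": 0},{"tx": 0,"ty": 0,"tz": 0,"ax": 0,"ay": 0,"az": 0},{"tx": 0,"ty": 0,"tz": 0,"ax": 0,"ay": 0,"az": 0},{"tx": 0,"ty": 0,"tz": 0,"ax": 0,"ay": 0,"az": 0},{"tx": 0,"ty": 0,"tz": 0,"ax": 0,"ay": 0,"az": 0}]'

```text
time_s: 15.3
position: [477.4, 102.7, 184.0]
eef_rot: [[-0.707, 0.707, -0.001], [0.707, 0.707, -0.0], [0.001, -0.001, -1.0]]
force: [-8.9, 0.0, 20.9]
opening: 30.4
grip_force: 41.7
```

Request:
step_arm --rows '[{"tx": 0,"ty": 0,"tz": 0,"ax": 0,"ay": 0,"az": 0},{"tx": 0,"ty": 0,"tz": 0,"ax": 0,"ay": 0,"az": 0},{"tx": 0,"ty": 0,"tz": 0,"ax": 0,"ay": 0,"az": 0},{"tx": 0,"ty": 0,"tz": -0.05,"ax": 0,"ay": 0,"az": 0},{"tx": 0,"ty": 0,"tz": -0.15,"ax": 0,"ay": 0,"az": 0.0},{"tx": 0,"ty": 0,"tz": 0,"ax": 0,"ay": 0,"az": 0.058},{"tx": 0,"ty": 0,"tz": 0,"ax": 0,"ay": 0,"az": 0.058},{"tx": 0,"ty": 0,"tz": 0,"ax": 0,"ay": 0,"az": 0.058},{"tx": 0,"ty": 0,"tz": 0,"ax": 0,"ay": 0,"az": 0.058},{"tx": 0,"ty": 0,"tz": 0,"ax": 0,"ay": 0,"az": 0.058}]' --grip 0.1

```text
time_s: 16.55
position: [476.8, 102.7, 243.6]
eef_rot: [[0.131, 0.991, 0.001], [0.991, -0.131, -0.0], [0.0, 0.001, -1.0]]
force: [-0.1, 0.2, 0.1]
opening: 38.5
grip_force: 0.0
```

Request:
step_arm --rows '[{"tx": 0.056,"ty": 0.15,"tz": 0,"ax": 0,"ay": 0,"az": 0},{"tx": 0,"ty": 0,"tz": 0,"ax": 0,"ay": 0,"az": 0},{"tx": 0,"ty": 0,"tz": 0,"ax": 0,"ay": 0,"az": 0},{"tx": 0,"ty": 0,"tz": 0,"ax": 0,"ay": 0,"az": 0},{"tx": 0,"ty": 0,"tz": 0,"ax": 0,"ay": 0,"az": 0},{"tx": 0,"ty": 0,"tz": 0,"ax": 0,"ay": 0,"az": 0},{"tx": 0,"ty": 0,"tz": 0.08,"ax": 0,"ay": 0,"az": 0},{"tx": 0,"ty": 0,"tz": 0.08,"ax": 0,"ay": 0,"az": 0},{"tx": 0,"ty": 0,"tz": 0.038,"ax": 0,"ay": 0,"az": 0},{"tx": 0,"ty": 0,"tz": 0,"ax": 0,"ay": 0,"az": 0}]' --grip 1.0

```text
time_s: 17.8
position: [523.0, 113.7, 182.6]
eef_rot: [[0.125, 0.992, -0.002], [0.992, -0.125, 0.0], [-0.0, -0.002, -1.0]]
force: [-0.4, -0.4, 0.1]
opening: -0.0
grip_force: 0.0
```

Request:
step_arm --rows '[{"tx": -0.014,"ty": 0,"tz": 0,"ax": 0,"ay": 0,"az": 0},{"tx": -0.014,"ty": 0,"tz": 0,"ax": 0,"ay": 0,"az": 0},{"tx": -0.014,"ty": 0,"tz": 0,"ax": 0,"ay": 0,"az": 0},{"tx": -0.014,"ty": 0,"tz": 0,"ax": 0,"ay": 0,"az": 0},{"tx": -0.014,"ty": 0,"tz": 0,"ax": 0,"ay": 0,"az": 0},{"tx": -0.014,"ty": 0,"tz": 0,"ax": 0,"ay": 0,"az": 0},{"tx": -0.014,"ty": 0,"tz": 0,"ax": 0,"ay": 0,"az": 0},{"tx": -0.014,"ty": 0,"tz": 0,"ax": 0,"ay": 0,"az": 0},{"tx": 0,"ty": 0,"tz": 0,"ax": 0,"ay": 0,"az": 0},{"tx": 0.03,"ty": 0,"tz": 0,"ax": 0,"ay": 0,"az": 0}]'

```text
time_s: 19.05
position: [520.3, 89.2, 183.0]
eef_rot: [[0.126, 0.992, -0.0], [0.992, -0.126, -0.0], [-0.0, -0.0, -1.0]]
force: [0.6, -0.2, -0.1]
opening: -0.0
grip_force: 0.0
```

Request:
step_arm --rows '[{"tx": 0,"ty": 0,"tz": -0.2,"ax": 0,"ay": 0,"az": 0},{"tx": 0,"ty": 0,"tz": -0.2,"ax": 0,"ay": 0,"az": 0},{"tx": -0.09,"ty": -0.04,"tz": -0.1,"ax": 0,"ay": 0,"az": 0},{"tx": 0,"ty": 0,"tz": 0,"ax": 0,"ay": 0,"az": 0},{"tx": 0,"ty": 0,"tz": 0,"ax": 0,"ay": 0,"az": 0},{"tx": 0,"ty": 0,"tz": 0,"ax": 0,"ay": 0,"az": 0},{"tx": 0,"ty": 0,"tz": 0,"ax": 0,"ay": 0,"az": 0},{"tx": 0,"ty": 0,"tz": 0,"ax": 0,"ay": 0,"az": 0},{"tx": 0,"ty": 0,"tz": 0,"ax": 0,"ay": 0,"az": 0},{"tx": 0,"ty": 0,"tz": 0,"ax": 0,"ay": 0,"az": 0}]' --grip 0.1

```text
time_s: 20.3
position: [505.0, 64.0, 333.1]
eef_rot: [[0.125, 0.992, -0.0], [0.992, -0.125, 0.0], [-0.0, -0.0, -1.0]]
force: [0.6, 0.2, -0.2]
opening: 38.3
grip_force: 0.0
```

```bash
python3 - <<'E'
from h import *
s,im=snap('wrist','w4');print(s['position'],s['opening'],s['time_s'])
cv2.imwrite('pics/w4b.png',cv2.resize(im[0:450,100:540],None,fx=1.33,fy=1.33,interpolation=3))
E
```

```text
[505.04781612  63.9944071  333.13330413] 38.31624538967354 20.3
```

View pics/w4b.png

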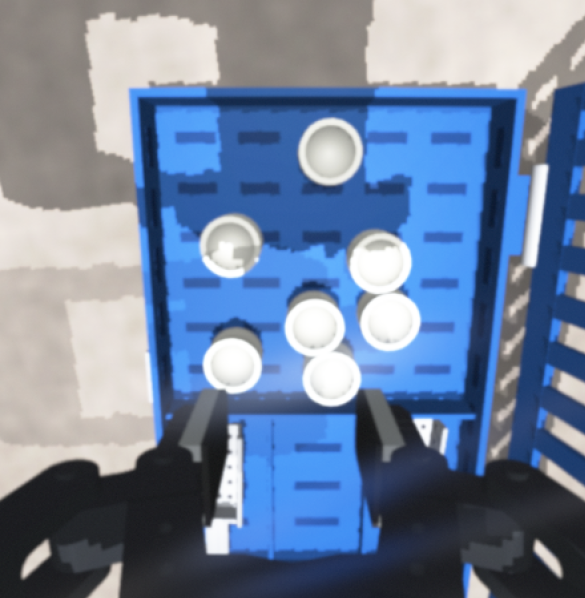

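```bash
cat > meas.py <<'E'
from h import *
import sys,scipy.spatial.distance as sd
np.set_printoptions(suppress=True,precision=1)
def show(names,p):
    w=plane('wrist',np.array(p)/1.33+[100,0],31,observe());d=toDF(w)
    for n,a_,b in zip(names.split(),w,d):print(n,a_[:2],b)
    D=sd.squareform(sd.pdist(d));N=names.split()
    print([(N[i],N[j],round(D[i,j],1)) for i in range(len(N)) for j in range(i) if D[i,j]<50])
E
python3 - <<'E'
from meas import *
show('P1 lone r1 r2 l1 l2 P2',[(330,152),(230,246),(380,263),(390,321),(315,326),(331,378),(232,365)])
c=plane('wrist',np.array([(131,90),(525,90)])/1.33+[100,0],40,observe());print((c-[*C,0])[:,:2]@RC)
E
```

```text
P1 [535.6 144.8] [ 2.1 60.5]
lone [478.1 104.3] [-50.   13.1]
r1 [556.2  85.3] [29.9  4. ]
r2 [559.2  52.5] [ 36.9 -28.1]
l1 [517.8  54.8] [ -4.4 -31. ]
l2 [523.4  23.1] [  5.1 -61.8]
P2 [468.7  37.9] [-51.  -53.9]
[('r2', 'r1', np.float64(32.9)), ('l1', 'r1', np.float64(49.1)), ('l1', 'r2', np.float64(41.5)), ('l2', 'r2', np.float64(46.4)), ('l2', 'l1', np.float64(32.2))]
[[-93.8 149. ]
 [ 94.1 149.4]]
```

Request:
step_arm --rows '[{"tx": 0.089,"ty": 0.159,"tz": 0,"ax": 0,"ay": 0,"az": 0},{"tx": 0,"ty": 0,"tz": 0.15,"ax": 0,"ay": 0,"az": 0},{"tx": 0,"ty": 0,"tz": 0.15,"ax": 0,"ay": 0,"az": 0},{"tx": 0,"ty": 0,"tz": 0.1,"ax": 0,"ay": 0,"az": 0},{"tx": 0,"ty": 0,"tz": 0.06,"ax": 0,"ay": 0,"az": 0},{"tx": 0,"ty": 0,"tz": 0.037,"ax": 0,"ay": 0,"az": 0},{"tx": 0,"ty": 0,"tz": 0,"ax": 0,"ay": 0,"az": 0},{"tx": 0,"ty": 0,"tz": 0,"ax": 0,"ay": 0,"az": 0},{"tx": 0,"ty": 0,"tz": 0,"ax": 0,"ay": 0,"az": 0},{"tx": 0,"ty": 0,"tz": 0,"ax": 0,"ay": 0,"az": 0}]'

```text
time_s: 21.6
position: [556.0, 84.5, 184.7]
eef_rot: [[0.125, 0.992, 0.001], [0.992, -0.125, -0.0], [0.0, 0.001, -1.0]]
force: [0.4, 0.2, 0.4]
opening: 38.9
grip_force: 0.0
```

Request:
step_arm --rows '[{"tx": 0,"ty": 0,"tz": 0,"ax": 0,"ay": 0,"az": 0},{"tx": 0,"ty": 0,"tz": 0,"ax": 0,"ay": 0,"az": 0},{"tx": 0,"ty": 0,"tz": 0,"ax": 0,"ay": 0,"az": 0},{"tx": 0,"ty": 0,"tz": 0,"ax": 0,"ay": 0,"az": 0},{"tx": 0,"ty": 0,"tz": 0,"ax": 0,"ay": 0,"az": 0},{"tx": 0,"ty": 0,"tz": 0,"ax": 0,"ay": 0,"az": 0},{"tx": 0,"ty": 0,"tz": -0.05,"ax": 0,"ay": 0,"az": 0},{"tx": 0,"ty": 0,"tz": 0,"ax": 0,"ay": 0,"az": 0},{"tx": 0.107,"ty": 0.077,"tz": 0,"ax": 0,"ay": 0,"az": 0},{"tx": 0,"ty": 0,"tz": 0,"ax": 0,"ay": 0,"az": 0}]' --grip 0.7 --grip_force 40

```text
time_s: 22.85
position: [583.6, 114.6, 199.3]
eef_rot: [[0.124, 0.992, 0.002], [0.992, -0.124, 0.0], [0.0, 0.002, -1.0]]
force: [1.0, -0.1, -0.5]
opening: 30.6
grip_force: 39.7
```

Request:
step_arm --rows '[{"tx": 0,"ty": 0,"tz": 0.03,"ax": 0,"ay": 0,"az": 0},{"tx": 0,"ty": 0,"tz": 0.019,"ax": 0,"ay": 0,"az": 0},{"tx": 0,"ty": 0,"tz": 0,"ax": 0,"ay": 0,"az": 0},{"tx": 0,"ty": 0,"tz": 0,"ax": 0,"ay": 0,"az": 0},{"tx": 0,"ty": 0,"tz": 0,"ax": 0,"ay": 0,"az": 0},{"tx": 0,"ty": 0,"tz": 0,"ax": 0,"ay": 0,"az": 0},{"tx": 0,"ty": 0,"tz": 0,"ax": 0,"ay": 0,"az": 0},{"tx": 0,"ty": 0,"tz": 0,"ax": 0,"ay": 0,"az": 0},{"tx": 0,"ty": 0,"tz": 0,"ax": 0,"ay": 0,"az": 0},{"tx": 0,"ty": 0,"tz": 0,"ax": 0,"ay": 0,"az": 0}]'

```text
time_s: 24.1
position: [581.9, 113.0, 184.7]
eef_rot: [[0.126, 0.992, -0.002], [0.992, -0.126, -0.0], [-0.0, -0.002, -1.0]]
force: [-5.2, -0.6, 9.0]
opening: 30.6
grip_force: 40.4
```

Request:
step_arm --rows '[{"tx": 0,"ty": 0,"tz": 0,"ax": 0,"ay": 0,"az": 0},{"tx": 0,"ty": 0,"tz": 0,"ax": 0,"ay": 0,"az": 0},{"tx": 0,"ty": 0,"tz": 0,"ax": 0,"ay": 0,"az": 0},{"tx": 0,"ty": 0,"tz": -0.05,"ax": 0,"ay": 0,"az": 0},{"tx": 0,"ty": 0,"tz": -0.15,"ax": 0,"ay": 0,"az": 0},{"tx": -0.107,"ty": -0.027,"tz": 0,"ax": 0,"ay": 0,"az": 0},{"tx": -0.107,"ty": -0.027,"tz": 0,"ax": 0,"ay": 0,"az": 0},{"tx": 0,"ty": 0,"tz": 0,"ax": 0,"ay": 0,"az": 0},{"tx": 0,"ty": 0,"tz": 0,"ax": 0,"ay": 0,"az": 0},{"tx": 0,"ty": 0,"tz": 0,"ax": 0,"ay": 0,"az": 0}]' --grip 0.1

```text
time_s: 25.35
position: [558.8, 52.5, 244.7]
eef_rot: [[0.124, 0.992, 0.001], [0.992, -0.124, 0.0], [0.0, 0.001, -1.0]]
force: [0.3, 0.2, -0.9]
opening: 38.7
grip_force: 0.0
```

Request:
step_arm --rows '[{"tx": -0.002,"ty": 0,"tz": 0,"ax": 0,"ay": 0,"az": 0.05},{"tx": 0,"ty": 0,"tz": 0,"ax": 0,"ay": 0,"az": 0.05},{"tx": 0,"ty": 0,"tz": 0,"ax": 0,"ay": 0,"az": 0.05},{"tx": 0,"ty": 0,"tz": 0,"ax": 0,"ay": 0,"az": 0.05},{"tx": 0,"ty": 0,"tz": 0,"ax": 0,"ay": 0,"az": 0.05},{"tx": 0,"ty": 0,"tz": 0.1,"ax": 0,"ay": 0,"az": 0},{"tx": 0,"ty": 0,"tz": 0.07,"ax": 0,"ay": 0,"az": 0},{"tx": 0,"ty": 0,"tz": 0.03,"ax": 0,"ay": 0,"az": 0},{"tx": 0,"ty": 0,"tz": 0,"ax": 0,"ay": 0,"az": 0},{"tx": 0,"ty": 0,"tz": 0,"ax": 0,"ay": 0,"az": 0}]'

```text
time_s: 26.6
position: [559.1, 51.3, 185.4]
eef_rot: [[0.79, 0.613, 0.002], [0.613, -0.79, -0.0], [0.001, 0.001, -1.0]]
force: [-0.8, -0.9, 0.9]
opening: 38.3
grip_force: 0.0
```

Request:
step_arm --rows '[{"tx": 0,"ty": 0,"tz": 0,"ax": 0,"ay": 0,"az": 0},{"tx": 0,"ty": 0,"tz": 0,"ax": 0,"ay": 0,"az": 0},{"tx": 0,"ty": 0,"tz": 0,"ax": 0,"ay": 0,"az": 0},{"tx": 0,"ty": 0,"tz": 0,"ax": 0,"ay": 0,"az": 0},{"tx": 0,"ty": 0,"tz": 0,"ax": 0,"ay": 0,"az": 0},{"tx": 0,"ty": 0,"tz": 0,"ax": 0,"ay": 0,"az": 0},{"tx": 0,"ty": 0,"tz": -0.04,"ax": 0,"ay": 0,"az": 0},{"tx": 0,"ty": 0,"tz": 0,"ax": 0,"ay": 0,"az": 0},{"tx": 0.054,"ty": 0.026,"tz": 0,"ax": 0,"ay": 0,"az": 0},{"tx": 0,"ty": 0,"tz": 0,"ax": 0,"ay": 0,"az": 0}]' --grip 0.7 --grip_force 40

```text
time_s: 27.85
position: [576.5, 55.0, 196.5]
eef_rot: [[0.79, 0.613, 0.001], [0.613, -0.79, -0.0], [0.0, 0.001, -1.0]]
force: [-0.1, -0.8, -0.0]
opening: 30.7
grip_force: 39.6
```

Request:
step_arm --rows '[{"tx": 0,"ty": 0,"tz": 0.025,"ax": 0,"ay": 0,"az": 0},{"tx": 0,"ty": 0,"tz": 0.014,"ax": 0,"ay": 0,"az": 0},{"tx": 0,"ty": 0,"tz": 0,"ax": 0,"ay": 0,"az": 0},{"tx": 0,"ty": 0,"tz": 0,"ax": 0,"ay": 0,"az": 0},{"tx": 0,"ty": 0,"tz": 0,"ax": 0,"ay": 0,"az": 0},{"tx": 0,"ty": 0,"tz": 0,"ax": 0,"ay": 0,"az": 0},{"tx": 0,"ty": 0,"tz": 0,"ax": 0,"ay": 0,"az": 0},{"tx": 0,"ty": 0,"tz": 0,"ax": 0,"ay": 0,"az": 0},{"tx": 0,"ty": 0,"tz": 0,"ax": 0,"ay": 0,"az": 0},{"tx": 0,"ty": 0,"tz": 0,"ax": 0,"ay": 0,"az": 0}]'

```text
time_s: 29.1
position: [575.4, 55.0, 185.6]
eef_rot: [[0.79, 0.613, -0.003], [0.613, -0.79, -0.0], [-0.002, -0.001, -1.0]]
force: [-6.3, 0.3, 13.9]
opening: 30.7
grip_force: 40.9
```

Request:
step_arm --rows '[{"tx": 0,"ty": 0,"tz": 0,"ax": 0,"ay": 0,"az": 0},{"tx": 0,"ty": 0,"tz": 0,"ax": 0,"ay": 0,"az": 0},{"tx": 0,"ty": 0,"tz": 0,"ax": 0,"ay": 0,"az": 0},{"tx": 0,"ty": 0,"tz": -0.05,"ax": 0,"ay": 0,"az": 0},{"tx": 0,"ty": 0,"tz": -0.15,"ax": 0,"ay": 0,"az": 0},{"tx": 0,"ty": 0,"tz": 0,"ax": 0,"ay": 0,"az": -0.05},{"tx": 0,"ty": 0,"tz": 0,"ax": 0,"ay": 0,"az": -0.05},{"tx": 0,"ty": 0,"tz": 0,"ax": 0,"ay": 0,"az": -0.05},{"tx": 0,"ty": 0,"tz": 0,"ax": 0,"ay": 0,"az": -0.05},{"tx": 0,"ty": 0,"tz": 0,"ax": 0,"ay": 0,"az": -0.05}]' --grip 0.1

```text
time_s: 30.35
position: [576.3, 54.9, 245.8]
eef_rot: [[0.12, 0.993, 0.001], [0.993, -0.12, -0.0], [-0.0, 0.001, -1.0]]
force: [0.2, 0.7, -0.1]
opening: 38.1
grip_force: 0.0
```

Request:
step_arm --rows '[{"tx": -0.026,"ty": -0.195,"tz": 0,"ax": 0,"ay": 0,"az": 0},{"tx": 0,"ty": 0,"tz": 0,"ax": 0,"ay": 0,"az": 0},{"tx": 0,"ty": 0,"tz": 0.1,"ax": 0,"ay": 0,"az": 0},{"tx": 0,"ty": 0,"tz": 0.07,"ax": 0,"ay": 0,"az": 0},{"tx": 0,"ty": 0,"tz": 0.032,"ax": 0,"ay": 0,"az": 0},{"tx": 0,"ty": 0,"tz": 0,"ax": 0,"ay": 0,"az": 0},{"tx": 0,"ty": 0,"tz": 0,"ax": 0,"ay": 0,"az": 0},{"tx": 0,"ty": 0,"tz": 0,"ax": 0,"ay": 0,"az": 0},{"tx": 0,"ty": 0,"tz": 0,"ax": 0,"ay": 0,"az": 0},{"tx": 0,"ty": 0,"tz": 0,"ax": 0,"ay": 0,"az": 0}]'

```text
time_s: 31.6
position: [517.1, 54.6, 184.3]
eef_rot: [[0.125, 0.992, 0.0], [0.992, -0.125, -0.0], [0.0, 0.0, -1.0]]
force: [0.0, -0.8, 0.2]
opening: 38.7
grip_force: 0.0
```

Request:
step_arm --rows '[{"tx": 0,"ty": 0,"tz": 0,"ax": 0,"ay": 0,"az": 0},{"tx": 0,"ty": 0,"tz": 0,"ax": 0,"ay": 0,"az": 0},{"tx": 0,"ty": 0,"tz": 0,"ax": 0,"ay": 0,"az": 0},{"tx": 0,"ty": 0,"tz": 0,"ax": 0,"ay": 0,"az": 0},{"tx": 0,"ty": 0,"tz": 0,"ax": 0,"ay": 0,"az": 0},{"tx": 0,"ty": 0,"tz": 0,"ax": 0,"ay": 0,"az": 0},{"tx": 0,"ty": 0,"tz": -0.05,"ax": 0,"ay": 0,"az": 0},{"tx": 0,"ty": 0,"tz": 0,"ax": 0,"ay": 0,"az": 0},{"tx": 0.13,"ty": 0.015,"tz": 0,"ax": 0,"ay": 0,"az": 0},{"tx": 0,"ty": 0,"tz": 0,"ax": 0,"ay": 0,"az": 0}]' --grip 0.7 --grip_force 40

```text
time_s: 32.85
position: [526.4, 94.1, 199.0]
eef_rot: [[0.123, 0.992, 0.0], [0.992, -0.123, 0.0], [0.0, 0.0, -1.0]]
force: [0.8, -0.6, -0.1]
opening: 30.5
grip_force: 39.7
```

Request:
step_arm --rows '[{"tx": 0,"ty": 0,"tz": 0.03,"ax": 0,"ay": 0,"az": 0},{"tx": 0,"ty": 0,"tz": 0.018,"ax": 0,"ay": 0,"az": 0},{"tx": 0,"ty": 0,"tz": 0,"ax": 0,"ay": 0,"az": 0},{"tx": 0,"ty": 0,"tz": 0,"ax": 0,"ay": 0,"az": 0},{"tx": 0,"ty": 0,"tz": 0,"ax": 0,"ay": 0,"az": 0},{"tx": 0,"ty": 0,"tz": 0,"ax": 0,"ay": 0,"az": 0},{"tx": 0,"ty": 0,"tz": 0,"ax": 0,"ay": 0,"az": 0},{"tx": 0,"ty": 0,"tz": 0,"ax": 0,"ay": 0,"az": 0},{"tx": 0,"ty": 0,"tz": 0,"ax": 0,"ay": 0,"az": 0},{"tx": 0,"ty": 0,"tz": 0,"ax": 0,"ay": 0,"az": 0}]'

```text
time_s: 34.1
position: [526.3, 92.7, 184.6]
eef_rot: [[0.125, 0.992, 0.0], [0.992, -0.125, 0.0], [0.0, 0.0, -1.0]]
force: [-0.6, 0.4, -0.2]
opening: 30.6
grip_force: 39.6
```

Request:
step_arm --rows '[{"tx": 0,"ty": 0,"tz": 0,"ax": 0,"ay": 0,"az": 0},{"tx": 0,"ty": 0,"tz": 0,"ax": 0,"ay": 0,"az": 0},{"tx": 0,"ty": 0,"tz": 0,"ax": 0,"ay": 0,"az": 0},{"tx": 0,"ty": 0,"tz": -0.05,"ax": 0,"ay": 0,"az": 0},{"tx": 0,"ty": 0,"tz": -0.2,"ax": 0,"ay": 0,"az": 0},{"tx": -0.105,"ty": -0.06,"tz": -0.15,"ax": 0,"ay": 0,"az": 0},{"tx": 0,"ty": 0,"tz": -0.1,"ax": 0,"ay": 0,"az": 0},{"tx": 0,"ty": 0,"tz": 0,"ax": 0,"ay": 0,"az": 0},{"tx": 0,"ty": 0,"tz": 0,"ax": 0,"ay": 0,"az": 0},{"tx": 0,"ty": 0,"tz": 0,"ax": 0,"ay": 0,"az": 0}]' --grip 0.1

```text
time_s: 35.35
position: [504.1, 63.9, 333.1]
eef_rot: [[0.125, 0.992, -0.003], [0.992, -0.125, 0.0], [-0.0, -0.003, -1.0]]
force: [-1.0, -0.4, 0.0]
opening: 38.1
grip_force: 0.0
```

```bash
python3 - <<'E'
from h import *
s,im=snap('wrist','w5');print(s['position'],s['opening'],s['time_s'])
cv2.imwrite('pics/w5b.png',cv2.resize(im[0:450,100:540],None,fx=1.33,fy=1.33,interpolation=3))
E
```

```text
[504.06027316  63.91131412 333.13942334] 38.108322953529864 35.35
```

View pics/w5b.png

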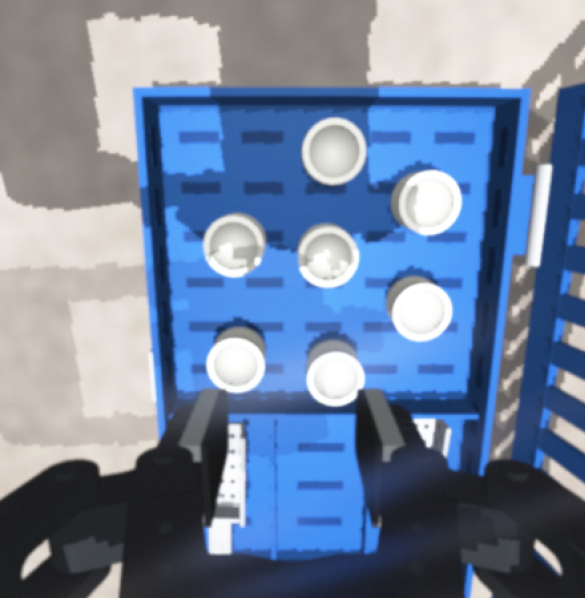

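Request:
step_arm --rows '[{"tx": -0.16,"ty": 0.027,"tz": -0.02,"ax": 0,"ay": 0,"az": 0},{"tx": -0.16,"ty": 0.027,"tz": -0.02,"ax": 0,"ay": 0,"az": 0},{"tx": -0.16,"ty": 0.027,"tz": -0.02,"ax": 0,"ay": 0,"az": 0},{"tx": -0.16,"ty": 0.027,"tz": 0,"ax": 0,"ay": 0,"az": 0},{"tx": -0.16,"ty": 0.027,"tz": 0,"ax": 0,"ay": 0,"az": 0},{"tx": -0.16,"ty": 0.027,"tz": 0,"ax": 0,"ay": 0,"az": 0},{"tx": -0.16,"ty": 0.027,"tz": 0,"ax": 0,"ay": 0,"az": 0},{"tx": -0.14,"ty": 0.027,"tz": 0,"ax": 0,"ay": 0,"az": 0},{"tx": 0,"ty": 0,"tz": 0,"ax": 0,"ay": 0,"az": -0.04},{"tx": 0,"ty": 0,"tz": 0,"ax": 0,"ay": 0,"az": 0}]'

```text
time_s: 36.65
position: [521.3, -319.6, 351.3]
eef_rot: [[0.002, 1.0, -0.002], [1.0, -0.002, 0.002], [0.002, -0.002, -1.0]]
force: [0.6, -0.0, 0.2]
opening: 38.2
grip_force: 0.0
```

```bash
python3 - <<'E'
from meas import *
s,im=snap('wrist','w6');print(s['position'],s['opening'],s['time_s'],s['eef_rot'])
cv2.imwrite('pics/w6b.png',cv2.resize(im,None,fx=1.25,fy=1.25))
E
```

```text
[ 521.3 -319.6  351.3] 38.20512138229439 36.65 [[ 0.  1. -0.]
 [ 1. -0.  0.]
 [ 0. -0. -1.]]
```

View pics/w6b.png

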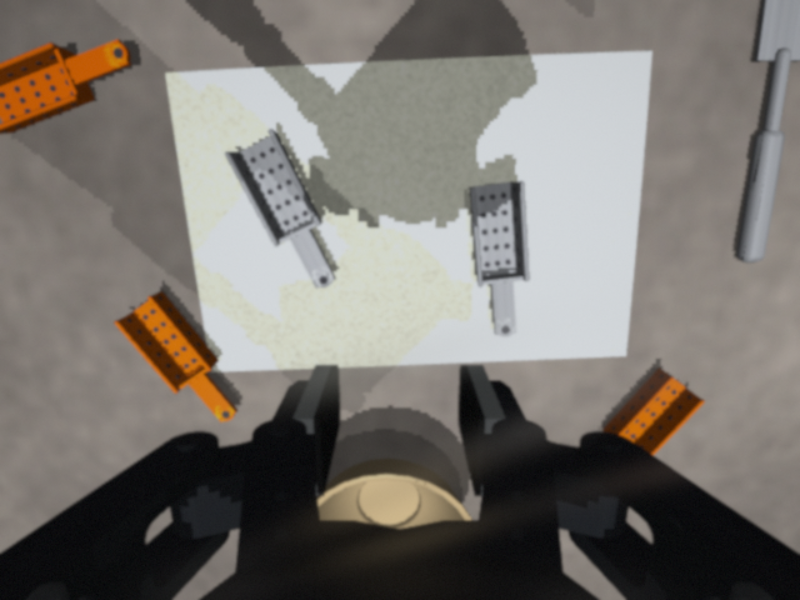

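```bash
python3 - <<'E'
from meas import *
s=observe()
p=np.array([(470,187),(523,182),(527,277),(477,283)])/1.25
w=plane('wrist',p,20,s);print(w); h=plane('wrist',np.array([(505,335)])/1.25,16,s);print(h)
a_=(w[0]+w[1])/2;b=(w[2]+w[3])/2;print(np.linalg.norm(w[0]-w[1]),np.linalg.norm(w[2]-w[3]),np.linalg.norm(a_-b),np.linalg.norm(a_-h[0]),(a_-h[0]),(a_+h[0])/2)
E
```

```text
[[ 565.3 -259.    20. ]
 [ 597.6 -256.    20. ]
 [ 604.1 -315.2   20. ]
 [ 572.1 -319.1   20. ]]
[[ 593.1 -356.    16. ]]
32.373646586950805 32.223473297744135 60.039172190516894 99.24135072785668 [-11.7  98.5   4. ] [ 587.3 -306.7   18. ]
```

Request:
step_arm --rows '[{"tx": 0,"ty": 0.13,"tz": 0.15,"ax": 0,"ay": 0,"az": 0},{"tx": 0,"ty": 0.08,"tz": 0.15,"ax": 0,"ay": 0,"az": 0},{"tx": 0,"ty": 0,"tz": 0,"ax": 0,"ay": 0,"az": 0},{"tx": 0,"ty": 0,"tz": 0,"ax": 0,"ay": 0,"az": 0},{"tx": 0,"ty": 0,"tz": 0,"ax": 0,"ay": 0,"az": 0},{"tx": 0,"ty": 0,"tz": 0,"ax": 0,"ay": 0,"az": 0},{"tx": 0,"ty": 0,"tz": 0,"ax": 0,"ay": 0,"az": 0},{"tx": 0,"ty": 0,"tz": 0,"ax": 0,"ay": 0,"az": 0},{"tx": 0,"ty": 0,"tz": 0,"ax": 0,"ay": 0,"az": 0},{"tx": 0,"ty": 0,"tz": 0,"ax": 0,"ay": 0,"az": 0}]' --grip -0.1

```text
time_s: 37.95
position: [584.4, -319.4, 262.5]
eef_rot: [[0.0, 1.0, -0.0], [1.0, -0.0, 0.0], [0.0, -0.0, -1.0]]
force: [0.2, 0.6, 0.2]
opening: 46.9
grip_force: 0.0
```

```bash
python3 - <<'E'
from meas import *
s,im=snap('wrist','w7');print(s['position'],s['opening'],s['time_s'])
cv2.imwrite('pics/w7b.png',cv2.resize(im[80:350,180:500],None,fx=2,fy=2,interpolation=3))
E
```

```text
[ 584.4 -319.4  262.5] 46.90172897960607 37.95
```

View pics/w7b.png

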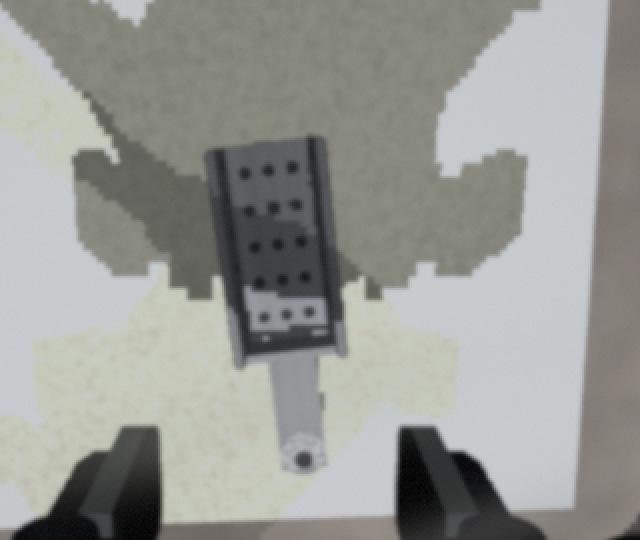

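```bash
python3 - <<'E'
from meas import *
s=observe();s0=dict(position=[521.3,-319.6,351.3],eef_rot=np.array([[0,1,0],[1,0,0],[0,0,-1.]]))
A=np.array([(470,187),(523,182),(527,277),(477,283),(505,335)])/1.25
B=np.array([(206,151),(326,138),(346,354),(238,366),(303,472)])/2+[180,80]
for a_,b in zip(A,B):
    t1,r1=rays('wrist',[a_],s0);t2,r2=rays('wrist',[b],s);print(*two(t1,r1[0],t2,r2[0]))
w=plane('wrist',B[:4],20,s);h=plane('wrist',B[4:],16,s)[0];print(w,h)
e,f=(w[0]+w[1])/2,(w[2]+w[3])/2;d=(e-h)[:2];d/=np.linalg.norm(d)
print(np.linalg.norm(e-f),np.linalg.norm((e-h)[:2]),np.degrees(np.arctan2(d[1],d[0])),'origin',e[:2]-50*d,'grasp(+15)',e[:2]-35*d)
E
```

```text
[ 565.7 -259.7   19. ] 0.15822221281829832
[ 598.1 -256.5   18.4] 0.5075522359385843
[ 604.5 -316.2   20.6] 1.1134279186706106
[ 573.2 -321.1   17.1] 1.1358222543629592
[ 593.  -355.8   17.8] 0.49290919130003674
[[ 565.8 -259.6   20. ]
 [ 598.  -256.2   20. ]
 [ 604.9 -317.    20. ]
 [ 573.6 -320.6   20. ]] [ 592.9 -356.5   16. ]
61.34429528638889 99.20365947131863 96.3889498760128 origin [ 587.5 -307.6] grasp(+15) [ 585.8 -292.7]
```

Request:
step_arm --rows '[{"tx": 0.088,"ty": 0.005,"tz": 0,"ax": 0,"ay": 0,"az": 0},{"tx": 0,"ty": 0,"tz": 0,"ax": 0,"ay": 0,"az": -0.036},{"tx": 0,"ty": 0,"tz": 0.12,"ax": 0,"ay": 0,"az": 0},{"tx": 0,"ty": 0,"tz": 0.08,"ax": 0,"ay": 0,"az": 0},{"tx": 0,"ty": 0,"tz": 0.055,"ax": 0,"ay": 0,"az": 0},{"tx": 0,"ty": 0,"tz": 0,"ax": 0,"ay": 0,"az": 0},{"tx": 0,"ty": 0,"tz": 0,"ax": 0,"ay": 0,"az": 0},{"tx": 0,"ty": 0,"tz": 0,"ax": 0,"ay": 0,"az": 0},{"tx": 0,"ty": 0,"tz": 0,"ax": 0,"ay": 0,"az": 0},{"tx": 0,"ty": 0,"tz": 0,"ax": 0,"ay": 0,"az": 0}]'

```text
time_s: 39.25
position: [586.0, -293.2, 186.5]
eef_rot: [[-0.113, 0.994, 0.0], [0.994, 0.113, -0.0], [-0.0, 0.0, -1.0]]
force: [0.2, 0.5, 0.5]
opening: 47.1
grip_force: 0.0
```

Request:
step_arm --rows '[{"tx": 0,"ty": 0,"tz": 0,"ax": 0,"ay": 0,"az": 0},{"tx": 0,"ty": 0,"tz": 0,"ax": 0,"ay": 0,"az": 0},{"tx": 0,"ty": 0,"tz": 0,"ax": 0,"ay": 0,"az": 0},{"tx": 0,"ty": 0,"tz": 0,"ax": 0,"ay": 0,"az": 0},{"tx": 0,"ty": 0,"tz": 0,"ax": 0,"ay": 0,"az": 0},{"tx": 0,"ty": 0,"tz": 0,"ax": 0,"ay": 0,"az": 0},{"tx": 0,"ty": 0,"tz": 0,"ax": 0,"ay": 0,"az": 0},{"tx": 0,"ty": 0,"tz": 0,"ax": 0,"ay": 0,"az": 0},{"tx": 0,"ty": 0,"tz": -0.06,"ax": 0,"ay": 0,"az": 0},{"tx": 0,"ty": 0,"tz": -0.12,"ax": 0,"ay": 0,"az": 0}]' --grip 0.7 --grip_force 50

```text
time_s: 40.5
position: [584.9, -292.3, 238.8]
eef_rot: [[-0.113, 0.994, -0.004], [0.994, 0.113, 0.003], [0.004, -0.004, -1.0]]
force: [0.1, -0.1, -0.2]
opening: 29.8
grip_force: 49.6
```

Request:
step_arm --rows '[{"tx": 0,"ty": 0,"tz": -0.04,"ax": 0,"ay": 0,"az": 0.038},{"tx": 0,"ty": 0,"tz": -0.04,"ax": 0,"ay": 0,"az": 0.038},{"tx": 0.13,"ty": -0.06,"tz": 0,"ax": 0,"ay": 0,"az": 0},{"tx": 0.13,"ty": -0.06,"tz": 0,"ax": 0,"ay": 0,"az": 0},{"tx": 0.13,"ty": -0.06,"tz": 0,"ax": 0,"ay": 0,"az": 0},{"tx": 0.13,"ty": -0.06,"tz": 0,"ax": 0,"ay": 0,"az": 0},{"tx": 0.13,"ty": -0.06,"tz": 0,"ax": 0,"ay": 0,"az": 0},{"tx": 0.13,"ty": -0.052,"tz": 0,"ax": 0,"ay": 0,"az": 0},{"tx": 0,"ty": 0,"tz": 0,"ax": 0,"ay": 0,"az": 0},{"tx": 0,"ty": 0,"tz": 0,"ax": 0,"ay": 0,"az": 0}]'

```text
time_s: 41.75
position: [510.7, -47.9, 264.6]
eef_rot: [[0.125, 0.992, 0.001], [0.992, -0.125, -0.001], [-0.0, 0.001, -1.0]]
force: [0.2, -0.4, -0.9]
opening: 30.0
grip_force: 49.7
```

```bash
python3 - <<'E'
from meas import *
s,im=snap('side','s1');print(s['position'],s['opening'],s['time_s'])
s,im2=snap('wrist','w8')
a_=cv2.resize(im[160:330,200:400],None,fx=2.4,fy=2.4,interpolation=3);b=im2[100:400,150:480]
b=cv2.resize(b,(300,408))
cv2.imwrite('pics/s1b.png',np.hstack([a_,b]))
E
```

```text
[510.7 -47.9 264.6] 29.991398160924142 41.75
```

View pics/s1b.png

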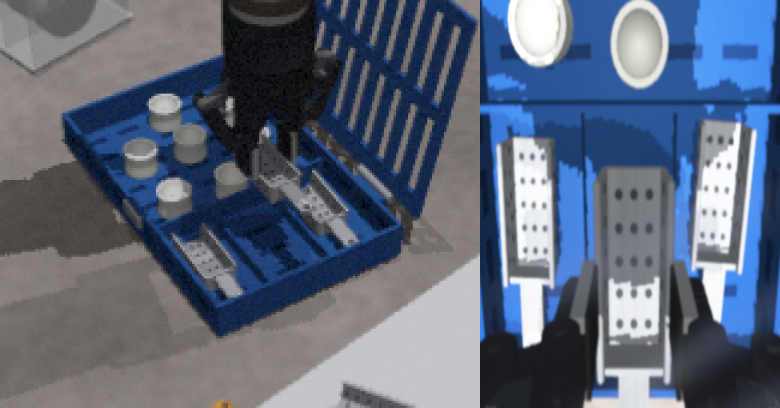

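```bash
python3 - <<'E'
from meas import *
w=plane('wrist',[(265.5,184.6),(365.6,184.6)],21);print(w,(w-[*C,0])[:,:2]@RC)
w=plane('wrist',[(300,175.7)],29);print((w-[*C,0])[:,:2]@RC)
E
```

```text
[[487.9  -1.3  21. ]
 [542.7  -8.2  21. ]] [[-27.1 -29.9]
 [ 28.2 -29.9]]
[[ -7.6 -24.2]]
```

Request:
step_arm --rows '[{"tx": 0.002,"ty": -0.003,"tz": 0.1,"ax": 0,"ay": 0,"az": 0},{"tx": 0,"ty": 0,"tz": 0.06,"ax": 0,"ay": 0,"az": 0},{"tx": 0,"ty": 0,"tz": 0.04,"ax": 0,"ay": 0,"az": 0},{"tx": 0,"ty": 0,"tz": 0.02,"ax": 0,"ay": 0,"az": 0},{"tx": 0,"ty": 0,"tz": 0.013,"ax": 0,"ay": 0,"az": 0},{"tx": 0,"ty": 0,"tz": 0,"ax": 0,"ay": 0,"az": 0},{"tx": 0,"ty": 0,"tz": 0,"ax": 0,"ay": 0,"az": 0},{"tx": 0,"ty": 0,"tz": 0,"ax": 0,"ay": 0,"az": 0},{"tx": 0,"ty": 0,"tz": 0,"ax": 0,"ay": 0,"az": 0},{"tx": 0,"ty": 0,"tz": 0,"ax": 0,"ay": 0,"az": 0}]'

```text
time_s: 43.1
position: [509.7, -47.0, 194.3]
eef_rot: [[0.125, 0.992, 0.0], [0.992, -0.125, -0.0], [-0.0, 0.0, -1.0]]
force: [-0.1, 0.4, -0.3]
opening: 29.9
grip_force: 49.7
```

Request:
step_arm --rows '[{"tx": 0,"ty": 0,"tz": 0,"ax": 0,"ay": 0,"az": 0},{"tx": 0,"ty": 0,"tz": 0,"ax": 0,"ay": 0,"az": 0},{"tx": 0,"ty": 0,"tz": 0,"ax": 0,"ay": 0,"az": 0},{"tx": 0,"ty": 0,"tz": 0,"ax": 0,"ay": 0,"az": 0},{"tx": 0,"ty": 0,"tz": -0.04,"ax": 0,"ay": 0,"az": 0},{"tx": 0,"ty": 0,"tz": -0.2,"ax": 0,"ay": 0,"az": 0},{"tx": -0.16,"ty": 0,"tz": -0.12,"ax": 0,"ay": 0,"az": 0},{"tx": -0.16,"ty": 0,"tz": -0.12,"ax": 0,"ay": 0,"az": 0},{"tx": 0,"ty": 0,"tz": 0,"ax": 0,"ay": 0,"az": 0},{"tx": 0,"ty": 0,"tz": 0,"ax": 0,"ay": 0,"az": 0}]' --grip 0.1

```text
time_s: 44.35
position: [497.4, -141.9, 338.2]
eef_rot: [[0.126, 0.992, -0.0], [0.992, -0.126, 0.001], [0.001, -0.0, -1.0]]
force: [-0.3, 0.0, -0.7]
opening: 38.5
grip_force: 0.0
```

```bash
python3 - <<'E'
from meas import *
s,im=snap('side','s2');print(s['position'],s['opening'],s['time_s'])
s,im2=snap('wrist','w9')
a_=cv2.resize(im[80:330,200:400],None,fx=1.6,fy=1.6,interpolation=3)
b=cv2.resize(im2[0:330,100:500],None,fx=1.2,fy=1.2)
o=np.zeros((400,800,3),np.uint8);o[:,:320]=a_;o[:396,320:800]=b
cv2.imwrite('pics/s2b.png',o)
E
```

```text
[ 497.4 -141.9  338.2] 38.50371037184948 44.35
```

View pics/s2b.png

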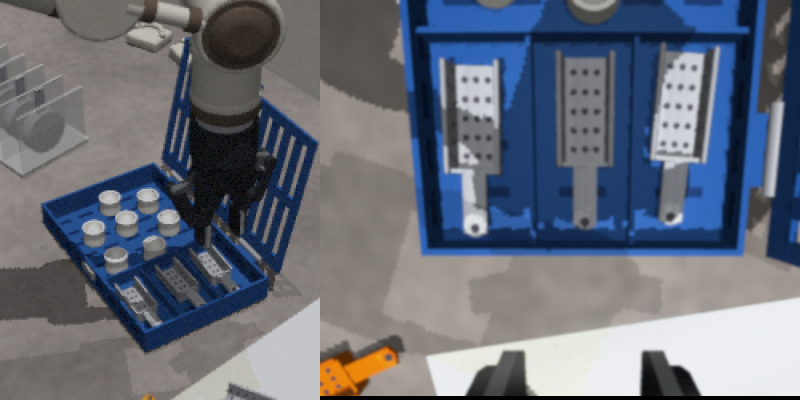

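Request:
step_arm --rows '[{"tx": -0.12,"ty": 0,"tz": -0.03,"ax": 0,"ay": 0,"az": 0},{"tx": -0.103,"ty": 0,"tz": -0.03,"ax": 0,"ay": 0,"az": 0},{"tx": 0,"ty": 0.15,"tz": -0.05,"ax": 0,"ay": 0,"az": 0},{"tx": 0,"ty": 0.15,"tz": -0.05,"ax": 0,"ay": 0,"az": 0},{"tx": 0,"ty": 0.15,"tz": -0.05,"ax": 0,"ay": 0,"az": 0},{"tx": 0,"ty": 0.15,"tz": -0.04,"ax": 0,"ay": 0,"az": 0},{"tx": 0,"ty": 0.15,"tz": 0,"ax": 0,"ay": 0,"az": 0},{"tx": 0,"ty": 0,"tz": 0,"ax": 0,"ay": 0,"az": 0},{"tx": 0,"ty": 0,"tz": 0,"ax": 0,"ay": 0,"az": 0},{"tx": 0,"ty": 0,"tz": 0,"ax": 0,"ay": 0,"az": 0}]' --grip 1.0

```text
time_s: 45.7
position: [711.9, -236.2, 413.8]
eef_rot: [[0.125, 0.992, -0.0], [0.992, -0.125, -0.0], [-0.0, -0.0, -1.0]]
force: [-1.2, 0.8, 0.4]
opening: 0.2
grip_force: 0.0
```

Request:
step_arm --rows '[{"tx": 0.13,"ty": 0,"tz": 0,"ax": 0,"ay": 0,"az": 0},{"tx": 0.13,"ty": 0,"tz": 0,"ax": 0,"ay": 0,"az": 0},{"tx": 0.13,"ty": 0,"tz": 0,"ax": 0,"ay": 0,"az": 0},{"tx": 0.13,"ty": 0,"tz": 0,"ax": 0,"ay": 0,"az": 0},{"tx": 0.13,"ty": 0,"tz": 0,"ax": 0,"ay": 0,"az": 0},{"tx": 0.13,"ty": 0,"tz": 0,"ax": 0,"ay": 0,"az": 0},{"tx": 0,"ty": 0,"tz": 0,"ax": 0,"ay": 0,"az": 0},{"tx": 0,"ty": 0,"tz": 0,"ax": 0,"ay": 0,"az": 0},{"tx": 0,"ty": 0,"tz": 0,"ax": 0,"ay": 0,"az": 0},{"tx": 0,"ty": 0,"tz": 0,"ax": 0,"ay": 0,"az": 0}]'

```text
time_s: 46.95
position: [741.7, -5.8, 413.4]
eef_rot: [[0.127, 0.992, 0.0], [0.992, -0.127, -0.0], [-0.0, 0.0, -1.0]]
force: [0.6, -0.5, 0.2]
opening: 0.1
grip_force: 0.0
```

```bash
python3 - <<'E'
from meas import *
s,im=snap('side','s3');p=s['position'];print(p,s['opening'],s['time_s'],s['force'],s['qpos']);print((np.array(p[:2])-C)@RC)
a_=im[60:360,180:420]
s,im=snap('scene','c3');b=im[120:320,150:480]
o=np.zeros((600,800,3),np.uint8);o[:375,:300]=cv2.resize(a_,(300,375));o[:303,300:800]=cv2.resize(b,(500,303))
cv2.imwrite('pics/s3b.png',o[:375])
c0=C+RC@[108,0]
# candidate lid angle check: tab edge projections
for th in (1.75,1.8,1.85,1.9):
    X=[ [*(C+RC@[108-218*np.cos(th),v]),40.5+218*np.sin(th)] for v in(-30,30)]
    print(th,proj('side',X).ravel(),(proj('side',X)-[180,60])[0]*1.25)
# plan
for th in (1.9,1.75,1.57,1.4,1.2,1.0,.8,.6,.4,.2,.1,0.0):
    r=205;print(th,round(108-r*np.cos(th)+4*np.sin(th)+14.5),round(40.5+r*np.sin(th)+4*np.cos(th)+173.4))
E
```

```text
[741.7  -5.8 413.4] 0.1447806243347519 46.95 [ 0.6 -0.5  0.2] [-0.2  0.6  1.  -0.   1.5 -0. ]
[225.3  -2.7]
1.75 [360.4 133.1 344.  120.1] [225.5  91.3]
1.8 [364.5 132.5 348.1 119.6] [230.7  90.7]
1.85 [368.6 132.2 352.1 119.4] [235.7  90.3]
1.9 [372.5 132.2 356.  119.4] [240.7  90.2]
1.9 193 407
1.75 163 415
1.57 126 419
1.4 92 417
1.2 52 406
1.0 15 389
0.8 -17 364
0.6 -44 333
0.4 -65 297
0.2 -78 259
0.1 -81 238
0.0 -82 218
```

View pics/s3b.png

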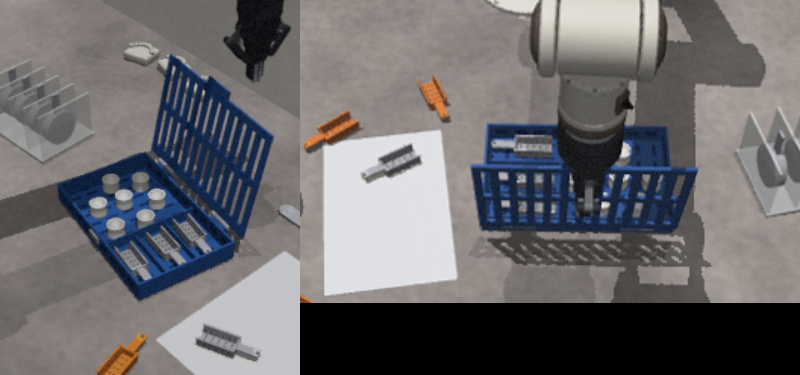

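Request:
step_arm --rows '[{"tx": 0,"ty": -0.1,"tz": 0,"ax": 0,"ay": 0,"az": 0},{"tx": 0,"ty": -0.107,"tz": -0.006,"ax": 0,"ay": 0,"az": 0},{"tx": 0,"ty": -0.061,"tz": -0.007,"ax": 0,"ay": 0,"az": 0},{"tx": 0,"ty": -0.062,"tz": -0.006,"ax": 0,"ay": 0,"az": 0},{"tx": 0,"ty": -0.056,"tz": 0.002,"ax": 0,"ay": 0,"az": 0},{"tx": 0,"ty": -0.057,"tz": 0.005,"ax": 0,"ay": 0,"az": 0},{"tx": 0,"ty": -0.067,"tz": 0.015,"ax": 0,"ay": 0,"az": 0},{"tx": 0,"ty": -0.066,"tz": 0.022,"ax": 0,"ay": 0,"az": 0},{"tx": 0,"ty": 0,"tz": 0,"ax": 0,"ay": 0,"az": 0},{"tx": 0,"ty": 0,"tz": 0,"ax": 0,"ay": 0,"az": 0}]'

```text
time_s: 48.3
position: [570.9, 16.8, 406.1]
eef_rot: [[0.126, 0.992, 0.001], [0.992, -0.126, -0.0], [-0.0, 0.001, -1.0]]
force: [0.4, -0.0, -0.0]
opening: -0.0
grip_force: 0.0
```

```bash
python3 - <<'E'
from meas import *
s,im=snap('side','s4');p=s['position'];print((np.array(p[:2])-C)@RC,p,s['force'])
E
```

```text
[53.  -1.6] [570.9  16.8 406.1] [ 0.4 -0.  -0. ]
```

Request:
step_arm --rows '[{"tx": 0,"ty": -0.062,"tz": 0.026,"ax": 0,"ay": 0,"az": 0},{"tx": 0,"ty": -0.062,"tz": 0.031,"ax": 0,"ay": 0,"az": 0},{"tx": 0,"ty": -0.054,"tz": 0.04,"ax": 0,"ay": 0,"az": 0},{"tx": 0,"ty": -0.053,"tz": 0.043,"ax": 0,"ay": 0,"az": 0},{"tx": 0,"ty": -0.046,"tz": 0.05,"ax": 0,"ay": 0,"az": 0},{"tx": 0,"ty": -0.044,"tz": 0.053,"ax": 0,"ay": 0,"az": 0},{"tx": 0,"ty": -0.037,"tz": 0.058,"ax": 0,"ay": 0,"az": 0},{"tx": 0,"ty": -0.033,"tz": 0.062,"ax": 0,"ay": 0,"az": 0},{"tx": 0,"ty": 0,"tz": 0,"ax": 0,"ay": 0,"az": 0},{"tx": 0,"ty": 0,"tz": 0,"ax": 0,"ay": 0,"az": 0}]'

```text
time_s: 49.6
position: [454.9, 31.5, 297.8]
eef_rot: [[0.125, 0.992, 0.002], [0.992, -0.125, -0.0], [-0.0, 0.002, -1.0]]
force: [-0.1, 1.0, 0.6]
opening: -0.4
grip_force: 0.0
```

Request:
step_arm --rows '[{"tx": 0,"ty": -0.023,"tz": 0.063,"ax": 0,"ay": 0,"az": 0},{"tx": 0,"ty": -0.02,"tz": 0.064,"ax": 0,"ay": 0,"az": 0},{"tx": 0,"ty": -0.01,"tz": 0.035,"ax": 0,"ay": 0,"az": 0},{"tx": 0,"ty": 0,"tz": 0.035,"ax": 0,"ay": 0,"az": 0},{"tx": 0,"ty": 0,"tz": 0.025,"ax": 0,"ay": 0,"az": 0},{"tx": 0,"ty": 0,"tz": 0.02,"ax": 0,"ay": 0,"az": 0},{"tx": 0,"ty": 0,"tz": 0.01,"ax": 0,"ay": 0,"az": 0},{"tx": 0,"ty": 0,"tz": 0.01,"ax": 0,"ay": 0,"az": 0},{"tx": 0,"ty": 0,"tz": 0,"ax": 0,"ay": 0,"az": 0},{"tx": 0,"ty": 0,"tz": 0,"ax": 0,"ay": 0,"az": 0}]'

```text
time_s: 50.85
position: [438.3, 33.7, 218.4]
eef_rot: [[0.125, 0.992, 0.0], [0.992, -0.125, -0.0], [0.0, 0.0, -1.0]]
force: [-0.1, -0.1, 0.4]
opening: 0.5
grip_force: 0.0
```

Request:
step_arm --rows '[{"tx": 0,"ty": 0,"tz": 0.004,"ax": 0,"ay": 0,"az": 0},{"tx": 0,"ty": 0,"tz": 0.004,"ax": 0,"ay": 0,"az": 0},{"tx": 0,"ty": 0,"tz": 0,"ax": 0,"ay": 0,"az": 0},{"tx": 0,"ty": 0,"tz": 0,"ax": 0,"ay": 0,"az": 0},{"tx": 0,"ty": 0,"tz": 0,"ax": 0,"ay": 0,"az": 0},{"tx": 0,"ty": 0,"tz": 0,"ax": 0,"ay": 0,"az": 0},{"tx": 0,"ty": 0,"tz": 0,"ax": 0,"ay": 0,"az": 0},{"tx": 0,"ty": 0,"tz": 0,"ax": 0,"ay": 0,"az": 0},{"tx": 0,"ty": 0,"tz": 0,"ax": 0,"ay": 0,"az": 0},{"tx": 0,"ty": 0,"tz": 0,"ax": 0,"ay": 0,"az": 0}]'

```text
time_s: 52.1
position: [438.7, 33.7, 217.7]
eef_rot: [[0.125, 0.992, -0.0], [0.992, -0.125, -0.0], [-0.0, -0.0, -1.0]]
force: [-8.1, 1.3, 18.3]
opening: -0.3
grip_force: 9.4
```

Request:
step_arm --rows '[{"tx": 0,"ty": 0,"tz": -0.03,"ax": 0,"ay": 0,"az": 0},{"tx": 0,"ty": 0,"tz": -0.15,"ax": 0,"ay": 0,"az": 0},{"tx": 0,"ty": 0,"tz": -0.2,"ax": 0,"ay": 0,"az": 0},{"tx": 0,"ty": 0,"tz": -0.2,"ax": 0,"ay": 0,"az": 0},{"tx": 0,"ty": 0,"tz": 0,"ax": 0,"ay": 0,"az": 0},{"tx": 0,"ty": 0,"tz": 0,"ax": 0,"ay": 0,"az": 0},{"tx": 0,"ty": 0,"tz": 0,"ax": 0,"ay": 0,"az": 0},{"tx": 0,"ty": 0,"tz": 0,"ax": 0,"ay": 0,"az": 0},{"tx": 0,"ty": 0,"tz": 0,"ax": 0,"ay": 0,"az": 0},{"tx": 0,"ty": 0,"tz": 0,"ax": 0,"ay": 0,"az": 0}]'

```text
time_s: 53.35
position: [438.2, 33.7, 389.6]
eef_rot: [[0.125, 0.992, -0.001], [0.992, -0.125, 0.0], [0.0, -0.001, -1.0]]
force: [-0.1, -0.8, 0.1]
opening: 0.2
grip_force: 0.0
```

```bash
python3 - <<'E'
from meas import *
s,im=snap('side','s5');print(s['position'],s['force'],s['time_s'])
s,im2=snap('scene','c5')
cv2.imwrite('pics/s5b.png',np.hstack([cv2.resize(im[150:400,180:480],(480,400)),cv2.resize(im2[170:350,80:320][:, :],(320,240)).repeat(1,0) if 0 else cv2.copyMakeBorder(cv2.resize(im2[160:360,80:420],(320,188)),0,212,0,0,0)]))
E
```

```text
[438.2  33.7 389.6] [-0.1 -0.8  0.1] 53.35
```

View pics/s5b.png

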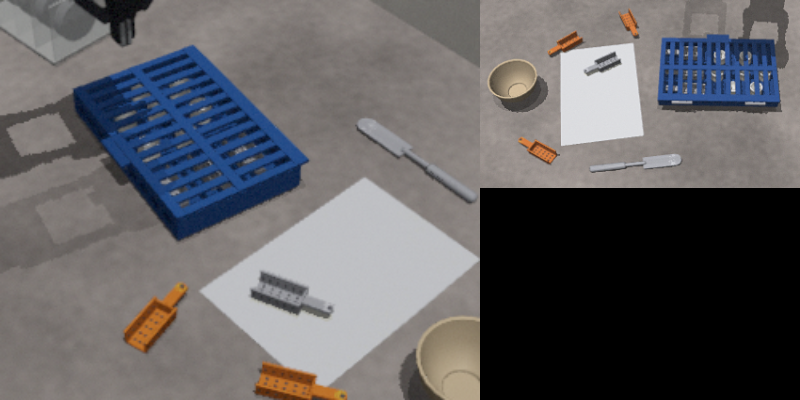

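The lid is shut flush on the cassette. The leftover chrome spare is on the paper, and the bowl and spatula haven't moved. Handing in.

```bash
python3 -c "
from plant import *
print(hand_in())"
```

```text
the job is handed in; nothing more can be done
None
```

The job is handed in, but the hand-in returned no verdict: the seven dishes are spread in one layer, one spare tray is in empty bay 2, the other spare is still on the counter, the lid is pressed shut, and the bowl and spatula look unmoved.

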